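# Dock, lock and shade the table lamps by the pizza oven

### The arm

A 6-joint arm with a two-finger parallel gripper is mounted at the origin on the work surface. World frame = base frame: x ahead of the robot, y to its left, z up, the work surface at z = 0. Lengths are in m, angles in rad, forces in N, time in s.
With the tool pointing down it reaches from about 0.25 to 0.775 m from the base axis. Payload 4 kg.
Tool frame: the origin (TCP) lies at the centre of the arm's flange, where the gripper is bolted on; the fingertips stand 199 mm ahead of it and the grasp point (between the pads) lies 180 mm ahead of it; z points along the fingers, y is the line along which they close (so a half turn about z gives the same grasp; the last joint's range is limited). The gripper opens to 94 mm and grips with 3 to 60 N. Pads are 16 mm wide; open, the fingers measure 119 mm over their backs; the gripper's body (75 mm by 177 mm) begins 78 mm behind the grasp point.
Start: joints at [1.095, 0.087, 1.371, -0, 1.684, -0.103], TCP at [0.2, 0.512, 0.405] pointing down, gripper open.
Joint ranges: [-3.1, 3.1], [-0.76, 2.03], [0.27, 2.55], [-1.08, 4.22], [0.17, 2.65], [-2.57, 2.57]. Speed limits (rad/s): [2.79, 2.79, 3.14, 3.14, 3.14, 3.14].

### API

Orientations are given as [roll, pitch, yaw] about the fixed x, y, z axes, in that order (R = Rz(yaw) Ry(pitch) Rx(roll)).
In Python, from bench import robot, eyes, models gives the robot as it stands.
- The arm moves only by the tool step_arm, never from a script. Its argument "commands" is a list that holds one entry, the list of rows, each a list of 7 numbers: the shift along the tool's x, y, z in mm, then the turn, a rotation vector about the tool's x, y, z in rad, then the finger opening in mm, from 0 to 94. In form: [[[tx, ty, tz, wx, wy, wz, gripper], ...]]. A call has 1 to 20 rows; each row shifts and turns the commanded pose from where the row before left it, along the tool's axes as they then stand; what a row does not reach is not made up. A row lasts 1/8 s, in which the tool goes at most 62.5 mm and 10.7 degrees, less where a joint would pass 70% of its speed; a pose out of reach is approached as far as the arm can. A call is refused whole if a number of a shift passes 62.5 or a number of a turn 0.188, either way. A call with a gripper value outside its range is refused whole. The fingers move at their own pace and stop on an object; the grip force is fixed at half the most. Time passes only in rows, so rows that do not move let the fingers close. It gives the time, the measured TCP pose, the force, the opening and the grip force at its end, in the units of the state.
- robot.get_obs(): the state, without advancing time (a new reading comes with each control period).
- eyes.snapshot(name): name is "scene" or "side" or "wrist"; returns a dict with "color" (384x512x3 uint8, red, green, blue), "camera_matrix" (3x3 intrinsics, pixels), "D" ([k1, k2, p1, p2, k3] as OpenCV has them; the pictures are not rectified), "eye" and "rotation" of the camera in the world; the wrist camera has in their place "tool_from_camera" (4x4, takes a point from camera to tool coordinates, whose origin is the TCP and whose axes are the flange's). Camera axes: x right, y up, looking along -z (the intrinsics and any distortion apply to the point x, -y, -z); pixel columns grow to the right and rows downward; lengths in m; the calibration is good to about 2 mm. A picture is of the moment at which its call begins: read the wrist's pose just before it. There is no depth.
- robot.close_job(): hands the job in; it is judged then, once.
Trained networks look in a picture, given as the dict that the camera call returned (one of the last four; its "shot" number tells which), for a name from the list of things; names that differ only in an ending like _2 or _b are one class to them, and where a whole thing is asked for, a point or a joint stands for the part that bears it (a point fixed in the world has none). Each returns a list of dicts, best first, with "confidence" (0 to 1); they miss things now and then, are a little off and sometimes report something else, mostly with a low value. They report only what shows in the picture. A call takes as long as a camera call. They do not tell look-alikes from the thing itself.
- models.masks_of(picture, query): "mask" (384x512 bool, what is visible of it) and "xy" ([column, row] in pixels, amid what is visible of it).
- models.tip_of(picture, query): "xy" ([column, row] in pixels: a listed point, or the origin of a listed thing).
The state is a dict: "time": time; "joint_positions": joint angles; "qvel": joint speeds; "joint_torque": joint torques, N m; "tool_pos": TCP position; "ee_rot": TCP orientation; "wrist_force": force on the tool from outside, world axes, zero at the start; "wrist_torque": the same for the moment, N m; "width": finger opening in m; "finger_force": force on a finger pad.
Only numpy, scipy, OpenCV 4.12 (cv2) and the standard library are available. Lean on these libraries where they do the work, as an engineer would, in place of code of your own. Each camera call takes 0.05 s, during which the arm holds its last target. There are 200 camera calls.

### The job

Get the counter ready for the evening: lift every lamp up off its hook, set each on a dock of its own, press it down and give it a quarter turn so that it locks. Then slip each smoked-glass shade that stands there over one of the locked lamps, right down onto the dock's wooden base, and when all that is done throw the toggle switch fully over to the other side. Leave the bowls and the jar where they are.

Things in the scene. Friction and masses are not known exactly. Their poses are not given: they have to be found in the camera images.
- lamp1: white lamp, one of up to three alike (None: absent or held). Body 48 mm diameter, 130 mm tall in all, 0.22-0.34 kg. Origin: centre of underside, z up. Underside: plate 8 mm thick with an opening: 26 mm square hole plus a slot 44 mm long along x, 17 mm wide; a 20 mm high hollow above it. It hangs by its bail on a hook that passes through along x; upper part: see lamp2.
- lamp2: second lamp, as lamp1. Upper part of every lamp: body ends at z=50 mm; two 8 mm uprights at y=+-16 mm carry an 8 mm round crossbar along y, underside z=88, top z=96 mm; on it an orange grip block z=96 to 130 mm, 14 mm thick along y, 30 mm along x, pinched across y from above; the hook passes below the crossbar.
- lamp3: third lamp, as lamp1 and lamp2. Locked on a dock, its x is across (90 degrees to) the dock's x and its origin 20 mm above the dock's origin.
- rack: fixed hook rack. Origin: on the counter below the middle hook; z up. Hooks at y=+110, 0, -110 mm: 8 mm round arms along x, top z=160 mm, from a rail at x=+70 to x=-14 mm, there turning up to a tip at x=-28, z=174 mm. Lift a lamp 18 to 26 mm (at 30 its body meets the arm), then draw it out along the rack's -x by 60 mm or more. Posts at y=+-150 mm, 162 mm tall.
- dock1: round dock, one of three alike, fixed. Origin: centre of underside, on the counter; z up. Wooden base 84 mm diameter, top z=12 mm; on it a sprung collar 44 mm diameter, top z=24 mm, pressing down by up to 8 mm; a 19 mm post with a round red crossbar 10 mm thick, 38 mm long along the dock's x, underside z=28, top z=38 mm. Locking: see dock2, dock3.
- dock2: second dock, as dock1. A lamp passes down over the crossbar only with its x along the dock's x (either way round) and then rests on the collar, lamp origin at z=24 mm. Spring: 3.6 N at first, 8.4 N at 4 mm, 13 N at the 8 mm stop, of which the lamp's weight carries about 3 N.
- dock3: third dock, as dock1. Lamp pressed down until its origin is below z=20 mm (17 is good, stop at 16), it turns freely a quarter turn either way, held down; there is no turning stop. Let go, the spring lifts its plate against the crossbar (origin at z=20 mm) and friction keeps the turn.
- dock1_collar (a joint): how far the sprung collar of dock1 is pressed down, m: 0 free, 0.004 with a lamp locked on it, 0.008 at the stop
- dock2_collar (a joint): how far the sprung collar of dock2 is pressed down, m: 0 free, 0.004 with a lamp locked on it, 0.008 at the stop
- dock3_collar (a joint): how far the sprung collar of dock3 is pressed down, m: 0 free, 0.004 with a lamp locked on it, 0.008 at the stop
- shade1: smoked-glass shade, one of up to two alike (None: absent or held): open tube, 66 mm outer, 58 mm inner diameter, on a weighted dark foot ring 82 mm wide, 14 mm high; 120 mm tall, 0.3 kg, standing before the docks. Origin: centre of lower rim, z up. Grip the tube across its outside near the top. Over a locked lamp (5 mm play) it stands on the dock's base, origin 12 mm above the dock's.
- shade2: second shade, as shade1.
- switch_base: grey block of the toggle switch, fixed, 70 mm along x, 50 mm along y, 25 mm high, on a wooden plinth 80 x 60 mm and 50 mm high that stands before the rack. Origin: centre of its underside, 50 mm above the counter. The lever's pivot is 22 mm above the origin, its axis along y.
- switch (a joint): toggle lever angle in rad: 0 = leaning 0.5 rad to the block's -x (off), 1.0 = leaning 0.5 rad to its +x (on, hard stop). It stays where it is left; about 1 N at the ball moves it.
- switch_tip (a point): centre of the red ball, 26 mm diameter, on the lever's end, 60 mm from the pivot: about 125 mm above the counter and 29 mm to the block's -x when off, 29 mm to its +x when on.
- bowls: bystander: stack of three ceramic pinch bowls, 100 mm diameter, 62 mm tall. Origin: centre of underside. Not to be moved.
- jar: bystander: smoked glass jar with latch, 84 mm diameter, 119 mm tall. Origin: centre of underside. Not to be moved.
Not all that is in view belongs to the job. What is shaped like the shade2 but pink or purple is not meant.

How it is judged:
On the way, in this order (a step that is already met when the one before it is completed fails the run):
1. every lamp present is locked on a dock (((horizontal distance between lamp1 and dock1 below 0.012 m and z of lamp1 in the frame of dock1 between 0.014 and 0.0225 m and angle between the x axis of lamp1 and the x axis of dock1, either way round above 1.17 rad and angle between lamp1's own z axis and vertical below 0.12 rad) or (horizontal distance between lamp1 and dock2 below 0.012 m and z of lamp1 in the frame of dock2 between 0.014 and 0.0225 m and angle between the x axis of lamp1 and the x axis of dock2, either way round above 1.17 rad and angle between lamp1's own z axis and vertical below 0.12 rad) or (horizontal distance between lamp1 and dock3 below 0.012 m and z of lamp1 in the frame of dock3 between 0.014 and 0.0225 m and angle between the x axis of lamp1 and the x axis of dock3, either way round above 1.17 rad and angle between lamp1's own z axis and vertical below 0.12 rad)) and ((horizontal distance between lamp2 and dock1 below 0.012 m and z of lamp2 in the frame of dock1 between 0.014 and 0.0225 m and angle between the x axis of lamp2 and the x axis of dock1, either way round above 1.17 rad and angle between lamp2's own z axis and vertical below 0.12 rad) or (horizontal distance between lamp2 and dock2 below 0.012 m and z of lamp2 in the frame of dock2 between 0.014 and 0.0225 m and angle between the x axis of lamp2 and the x axis of dock2, either way round above 1.17 rad and angle between lamp2's own z axis and vertical below 0.12 rad) or (horizontal distance between lamp2 and dock3 below 0.012 m and z of lamp2 in the frame of dock3 between 0.014 and 0.0225 m and angle between the x axis of lamp2 and the x axis of dock3, either way round above 1.17 rad and angle between lamp2's own z axis and vertical below 0.12 rad)) and ((horizontal distance between lamp3 and dock1 below 0.012 m and z of lamp3 in the frame of dock1 between 0.014 and 0.0225 m and angle between the x axis of lamp3 and the x axis of dock1, either way round above 1.17 rad and angle between lamp3's own z axis and vertical below 0.12 rad) or (horizontal distance between lamp3 and dock2 below 0.012 m and z of lamp3 in the frame of dock2 between 0.014 and 0.0225 m and angle between the x axis of lamp3 and the x axis of dock2, either way round above 1.17 rad and angle between lamp3's own z axis and vertical below 0.12 rad) or (horizontal distance between lamp3 and dock3 below 0.012 m and z of lamp3 in the frame of dock3 between 0.014 and 0.0225 m and angle between the x axis of lamp3 and the x axis of dock3, either way round above 1.17 rad and angle between lamp3's own z axis and vertical below 0.12 rad))), for 0.2 s.
2. every shade present stands fully down over a locked lamp (all of step 1 and ((horizontal distance between shade1 and dock1 below 0.015 m and z of shade1 in the frame of dock1 between 0.008 and 0.016 m and angle between shade1's own z axis and vertical below 0.08 rad and value of joint dock1_collar above 0.002 m) or (horizontal distance between shade1 and dock2 below 0.015 m and z of shade1 in the frame of dock2 between 0.008 and 0.016 m and angle between shade1's own z axis and vertical below 0.08 rad and value of joint dock2_collar above 0.002 m) or (horizontal distance between shade1 and dock3 below 0.015 m and z of shade1 in the frame of dock3 between 0.008 and 0.016 m and angle between shade1's own z axis and vertical below 0.08 rad and value of joint dock3_collar above 0.002 m)) and ((horizontal distance between shade2 and dock1 below 0.015 m and z of shade2 in the frame of dock1 between 0.008 and 0.016 m and angle between shade2's own z axis and vertical below 0.08 rad and value of joint dock1_collar above 0.002 m) or (horizontal distance between shade2 and dock2 below 0.015 m and z of shade2 in the frame of dock2 between 0.008 and 0.016 m and angle between shade2's own z axis and vertical below 0.08 rad and value of joint dock2_collar above 0.002 m) or (horizontal distance between shade2 and dock3 below 0.015 m and z of shade2 in the frame of dock3 between 0.008 and 0.016 m and angle between shade2's own z axis and vertical below 0.08 rad and value of joint dock3_collar above 0.002 m))), for 0.2 s.
3. the switch is thrown over (value of joint switch above 0.85 rad), for 0.2 s.
At the end, for the whole second after the job is handed in: Lamps: upright within 12 mm of a dock axis, origin 14-22.5 mm above the dock's, x turned 67 degrees or more from the dock's x. Shades: upright, within 15 mm of the axis of a dock with a lamp (collar down over 2 mm), rim 8-16 mm above the dock's origin. Switch past 0.85 rad. All at rest (all of step 2 and linear speed of each of lamp1, lamp2, lamp3, shade1, shade2 below 0.03 m/s and value of joint switch above 0.85 rad); the robot touches nothing.
It fails at once if the bowls moved more than 30 mm (distance of bowls from where it was at the start of the episode above 0.03 m).
It fails at once if the jar moved more than 30 mm (distance of jar from where it was at the start of the episode above 0.03 m).
Of lamp1, lamp2, lamp3 only 2 to 3 are there at a start; the rules pass over those that are not, and their reading is None.
Of shade1, shade2 only 1 to 2 are there at a start; the rules pass over those that are not, and their reading is None.
At some moment in a run one of shade1, shade2 may be knocked a few centimetres aside while the robot is not near it.
It also fails if it takes over 210 s, if anything falls off the work surface, if the arm or the gripper's body presses on something with over 40 N, if the wrist force passes 120 N, or if a joint passes its speed limit or range.

## Working session

There is one attempt and no reset: what is moved stays moved. The work goes in short steps, Python scripts to look and compute and a tool call to move; the robot and the scene stay as the last step left them, time stands still between calls to the robot, and variables do not carry over. Pictures are saved under pics/ and viewed, at most 18 in all, crops included, and the job is handed in when it is done.

Besides the shell and the picture viewer there is one more tool, called after ">>>" as name(argument=value, ...), one argument or row to a line, values as JSON. step_arm: Moves the arm, as the interface text tells. Its arguments: {"type":"object","properties":{"commands":{"type":"array"}},"required":["commands"]}

```bash
mkdir -p pics; ls; cat > h.py <<'E'
import numpy as np, cv2
from bench import robot, eyes, models
from scipy.spatial.transform import Rotation as Ro
def shot(name, fn=None):
    o=robot.get_obs(); p=eyes.snapshot(name)
    if name=="wrist":
        T=np.eye(4); T[:3,:3]=Ro.from_euler('xyz',o['ee_rot']).as_matrix(); T[:3,3]=o['tool_pos']
        M=T@np.array(p['tool_from_camera']); p['_R'],p['_e']=M[:3,:3],M[:3,3]
    else: p['_R'],p['_e']=np.array(p['rotation']),np.array(p['eye'])
    if fn: cv2.imwrite('pics/'+fn,cv2.cvtColor(p['color'],cv2.COLOR_RGB2BGR))
    return p
def ray(p,xy):
    u=cv2.undistortPoints(np.array([[xy]],float),np.array(p['camera_matrix']),np.array(p['D']))[0,0]
    d=p['_R']@np.array([u[0],-u[1],-1.]); return p['_e'],d/np.linalg.norm(d)
def onz(p,xy,z):
    e,d=ray(p,xy); return e+d*(z-e[2])/d[2]
def tri(rs):
    A=np.zeros((3,3));b=np.zeros(3)
    for e,d in rs:
        P=np.eye(3)-np.outer(d,d);A+=P;b+=P@e
    return np.linalg.solve(A,b)
def proj(p,X):
    c=p['_R'].T@(np.array(X,float)-p['_e']); c=c*[1,-1,-1]
    return cv2.projectPoints(c[None],np.zeros(3),np.zeros(3),np.array(p['camera_matrix']),np.array(p['D']))[0][0,0]
E
python3 - <<'E'
from h import *
o=robot.get_obs(); print(o['tool_pos'],o['ee_rot'])
for n in ['scene','side','wrist']:
    p=shot(n,n+'0.png'); print(n,p['_e'].round(3),p['_R'].round(2).tolist())
    for q in ['lamp1','dock1','shade1','switch_tip','switch_base','rack','bowls','jar']:
        r=models.tip_of(p,q)
        print(q,[(np.round(a['xy']).tolist(),round(a['confidence'],2),onz(p,a['xy'],dict(lamp1=.072,switch_tip=.125,switch_base=.05).get(q,0)).round(3).tolist()) for a in r])
E
```

```text
pics
[0.20028075 0.51211459 0.40351307] [-3.13938354e+00 -2.31261389e-04  2.76876256e+00]
scene [1.589 0.414 0.789] [1.01, -0.0, 1.96]Traceback (most recent call last):
  File "<stdin>", line 7, in <module>
  File "h.py", line 16, in onz
    e,d=ray(p,xy); return e+d*(z-e[2])/d[2]
                                       ~^^^
IndexError: invalid index to scalar variable.
```

```bash
sed -i "s/np.array(p\['rotation'\])/Ro.from_euler('xyz',p['rotation']).as_matrix()/" h.py
python3 - <<'E'
from h import *
o=robot.get_obs(); print(o['tool_pos'],o['ee_rot'])
for n in ['scene','side','wrist']:
    p=shot(n,n+'0.png'); print(n,p['_e'].round(3),p['_R'].round(2).tolist())
    for q in ['lamp1','dock1','shade1','switch_tip','switch_base','rack','bowls','jar']:
        r=models.tip_of(p,q)
        print(q,[(np.round(a['xy']).tolist(),round(a['confidence'],2),onz(p,a['xy'],dict(lamp1=.072,switch_tip=.125,switch_base=.05).get(q,0)).round(3).tolist()) for a in r])
E
```

```text
[0.20027225 0.51213604 0.40364053] [-3.13965650e+00 -2.23232907e-04  2.76880957e+00]
scene [1.589 0.414 0.789] [[-0.38, -0.49, 0.78], [0.92, -0.2, 0.32], [0.0, 0.85, 0.53]]
lamp1 [([156.0, 176.0], 0.96, [0.591, -0.339, 0.072]), ([215.0, 191.0], 0.88, [0.599, -0.133, 0.072]), ([186.0, 183.0], 0.76, [0.592, -0.234, 0.072])]
dock1 [([337.0, 236.0], 0.93, [0.576, 0.224, 0.0]), ([374.0, 244.0], 0.78, [0.572, 0.327, 0.0]), ([299.0, 233.0], 0.58, [0.603, 0.124, 0.0])]
shade1 [([382.0, 213.0], 0.79, [0.419, 0.322, 0.0]), ([282.0, 198.0], 0.56, [0.457, 0.021, 0.0])]
switch_tip [([223.0, 146.0], 0.52, [0.429, -0.189, 0.125])]
switch_base [([221.0, 167.0], 0.57, [0.433, -0.2, 0.05])]
rack []
bowls [([265.0, 270.0], 0.56, [0.781, 0.093, 0.0])]
jar [([196.0, 253.0], 0.55, [0.789, -0.099, 0.0])]
side [ 0.382 -0.764  0.659] [[0.98, 0.12, -0.18], [-0.22, 0.57, -0.79], [0.01, 0.81, 0.59]]
lamp1 [([299.0, 264.0], 0.86, [0.603, -0.237, 0.072]), ([307.0, 307.0], 0.85, [0.583, -0.346, 0.072]), ([291.0, 232.0], 0.82, [0.616, -0.133, 0.072]), ([348.0, 233.0], 0.29, [0.747, -0.167, 0.072])]
dock1 [([236.0, 163.0], 0.86, [0.57, 0.317, 0.0]), ([246.0, 177.0], 0.78, [0.584, 0.228, 0.0]), ([251.0, 198.0], 0.64, [0.575, 0.111, 0.0])]
shade1 [([192.0, 171.0], 0.84, [0.421, 0.299, 0.0]), ([217.0, 222.0], 0.82, [0.462, 0.025, 0.0]), ([208.0, 195.0], 0.75, [0.453, 0.154, 0.0]), ([162.0, 206.0], 0.69, [0.32, 0.128, 0.0])]
switch_tip [([225.0, 234.0], 0.73, [0.458, -0.169, 0.125]), ([254.0, 203.0], 0.43, [0.543, -0.075, 0.125])]
switch_base [([223.0, 273.0], 0.79, [0.445, -0.205, 0.05]), ([352.0, 236.0], 0.26, [0.764, -0.157, 0.05])]
rack []
bowls [([324.0, 193.0], 0.69, [0.795, 0.091, 0.0])]
jar [([349.0, 234.0], 0.79, [0.79, -0.099, 0.0])]
wrist [0.121 0.544 0.386] [[0.36, -0.89, -0.27], [0.93, 0.35, 0.11], [-0.0, -0.29, 0.96]]
lamp1 []
dock1 []
shade1 [([194.0, 337.0], 0.78, [0.41, 0.332, 0.0])]
switch_tip []
switch_base []
rack []
bowls []
jar []
```

View pics/scene0.png

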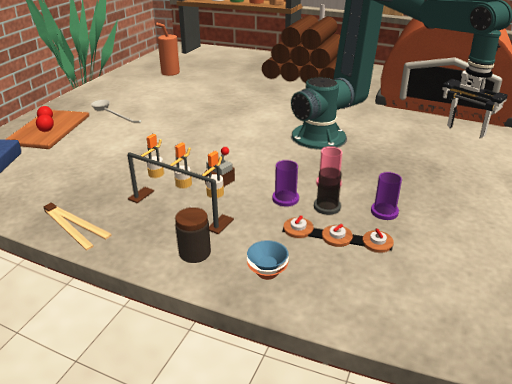

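View pics/side0.png

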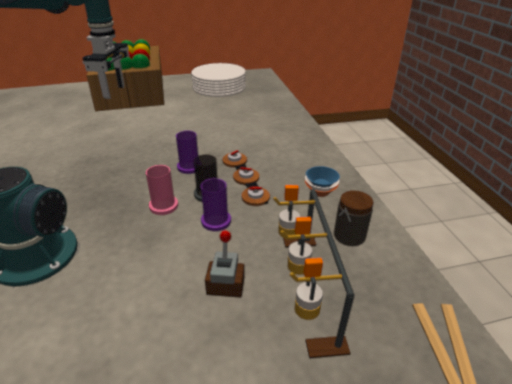

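The network's shade candidates are (scene/side pixels): purple (285,185)/(215,200), purple (387,195)/(187,150), pink (330,165)/(160,190), and dark smoked glass (328,190)/(206,178). Only the dark one fits "smoked glass", so there is one shade and three lamps. I'll go above the docks for a close look.

>>> step_arm(
  commands=[
    [[-44,-14,-2,0,0,0,60],[-44,-14,-2,0,0,0,60],[-44,-14,-2,0,0,0,60],[-44,-14,-2,0,0,0,60],[-44,-14,-2,0,0,0,60],[-44,-14,-2,0,0,0,60],[-44,-14,-2,0,0,0,60],[-44,-14,-2,0,0,0,60],[-44,-14,-2,0,0,0,60],[-44,-14,-2,0,0,0,60],[0,0,0,0,0,0,60],[0,0,0,0,0,0,60]],
  ],
)

```text
time: 2.95
tool_pos: [0.5589, 0.2218, 0.4245]
ee_rot: [3.141, -0.001, 2.769]
wrist_force: [-0.2, 0.4, 0.7]
width: 0.0598
finger_force: 0.0
```

```bash
cat >> h.py <<'E'
def hsvmask(p,lo,hi):
    h=cv2.cvtColor(p['color'],cv2.COLOR_RGB2HSV); return cv2.inRange(h,np.array(lo),np.array(hi))
def blobs(p,m,z,amin=30):
    n,l,s,c=cv2.connectedComponentsWithStats(m); out=[]
    for i in range(1,n):
        if s[i,4]<amin: continue
        cn=cv2.findContours((l==i).astype(np.uint8),cv2.RETR_EXTERNAL,cv2.CHAIN_APPROX_NONE)[0][0][:,0,:]
        w=np.array([onz(p,q,z)[:2] for q in cn.astype(float)])
        (cx,cy),(a,b),t=cv2.minAreaRect((w*1000).astype(np.float32))
        if a<b: t+=90; a,b=b,a
        out.append((c[i].round(1).tolist(),int(s[i,4]),round(cx/1e3,4),round(cy/1e3,4),round(a),round(b),round((t+90)%180-90,1)))
    return out
E
python3 - <<'E'
from h import *
o=robot.get_obs(); print(o['tool_pos'],o['ee_rot'],o['width'])
p=shot('wrist','w1.png'); print(np.array(p['camera_matrix']).round(0).tolist(),p['_e'])
m=hsvmask(p,(0,170,90),(6,255,255))|hsvmask(p,(174,170,90),(180,255,255))
for b in blobs(p,m,.035): print(b)
for q in ['dock1','shade1']: print(q,[(np.round(a['xy']).tolist(),round(a['confidence'],2),onz(p,a['xy'],0).round(3).tolist()) for a in models.tip_of(p,q)])
s=cv2.imread('pics/scene0.png')[140:260,260:410]; d=cv2.imread('pics/side0.png')[120:240,140:290]
cv2.imwrite('pics/c1.png',cv2.resize(np.hstack([s,d]),None,fx=2.6,fy=2.6))
E
```

```text
[0.55886758 0.22181541 0.4245175 ] [ 3.14135589e+00 -9.53902629e-04  2.76880037e+00] 0.05980731117969334
[[314.0, 0.0, 255.0], [0.0, 314.0, 189.0], [0.0, 0.0, 1.0]] [0.4792496  0.25357735 0.405866  ]
([345.7, 140.2], 203, 0.5654, 0.3336, 36, 8, 33.5)
([264.1, 185.7], 181, 0.5825, 0.2244, 35, 7, -21.1)
([183.7, 216.6], 134, 0.5836, 0.1151, 27, 9, -7.4)
dock1 [([265.0, 177.0], 0.98, [0.582, 0.228, 0.0]), ([335.0, 136.0], 0.74, [0.563, 0.33, 0.0]), ([189.0, 211.0], 0.66, [0.588, 0.113, 0.0])]
shade1 [([103.0, 5.0], 0.84, [0.325, 0.127, 0.0]), ([86.0, 143.0], 0.73, [0.455, 0.029, 0.0]), ([180.0, 101.0], 0.66, [0.452, 0.163, 0.0]), ([293.0, 14.0], 0.59, [0.412, 0.326, 0.0])]
```

View pics/w1.png

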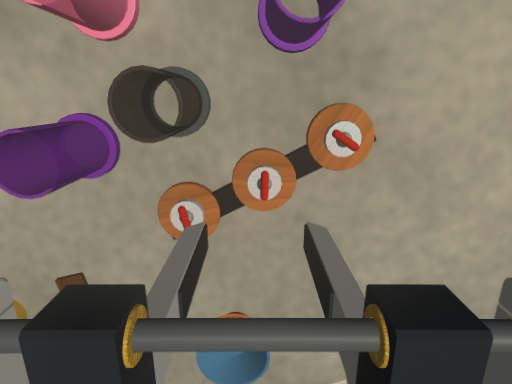

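View pics/c1.png

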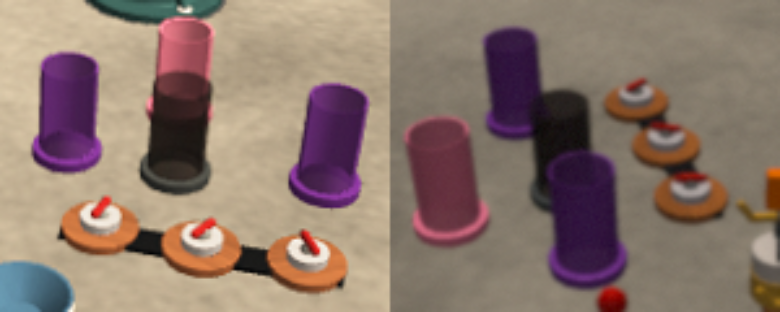

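The crop confirms it: the dark grey-brown tube at scene (328,190), wrist (160,100), is the only smoked-glass shade; the others are purple or pink. Red crossbars are at wrist (346,140), (264,186) and (184,217), with the last partly behind a finger. I'll look again with the tool half turned to cancel the hand-eye bias.

>>> step_arm(
  commands=[
    [[0,0,0,0,0,0.185,94],[0,0,0,0,0,0.185,94],[0,0,0,0,0,0.185,94],[0,0,0,0,0,0.185,94],[0,0,0,0,0,0.185,94],[0,0,0,0,0,0.185,94],[0,0,0,0,0,0.185,94],[0,0,0,0,0,0.185,94],[0,0,0,0,0,0.185,94],[0,0,0,0,0,0.185,94],[0,0,0,0,0,0.185,94],[0,0,0,0,0,0.185,94],[0,0,0,0,0,0.185,94],[0,0,0,0,0,0.185,94],[0,0,0,0,0,0.185,94],[0,0,0,0,0,0.185,94],[0,0,0,0,0,0.0,94],[0,0,0,0,0,0.0,94]],
  ],
)

```text
time: 5.35
tool_pos: [0.5586, 0.2221, 0.4249]
ee_rot: [-3.141, -0.0, -0.188]
wrist_force: [-0.6, -0.2, 0.2]
width: 0.0941
finger_force: 0.0
```

```bash

python3 - <<'E'
from h import *
o=robot.get_obs(); print(o['tool_pos'],o['ee_rot'],o['joint_positions'])
p=shot('wrist','w2.png'); print(p['_e'])
m=hsvmask(p,(0,170,90),(6,255,255))|hsvmask(p,(174,170,90),(180,255,255))
for b in blobs(p,m,.035): print(b)
for q in ['dock1','shade1']: print(q,[(np.round(a['xy']).tolist(),round(a['confidence'],2),onz(p,a['xy'],0).round(3).tolist()) for a in models.tip_of(p,q)])
E
```

```text
[0.55863843 0.22213313 0.42490207] [-3.14132331e+00 -2.38244666e-04 -1.87570558e-01] [2.84143490e-01 1.99264434e-01 1.20484284e+00 1.33510179e-04
 1.73715076e+00 2.04253247e+00]
[0.64029857 0.20748655 0.40619028]
([342.1, 125.3], 242, 0.5873, 0.1145, 35, 9, -9.7)
([249.9, 147.2], 199, 0.5824, 0.225, 36, 8, -22.5)
([164.8, 177.7], 171, 0.5654, 0.3339, 35, 8, 34.9)
dock1 [([251.0, 142.0], 0.77, [0.583, 0.224, 0.0]), ([172.0, 167.0], 0.69, [0.571, 0.333, 0.0]), ([336.0, 128.0], 0.63, [0.581, 0.114, 0.0])]
shade1 [([346.0, 300.0], 0.84, [0.322, 0.128, -0.0]), ([205.0, 269.0], 0.71, [0.414, 0.325, 0.0]), ([313.0, 227.0], 0.67, [0.451, 0.161, 0.0])]
```

View pics/w2.png

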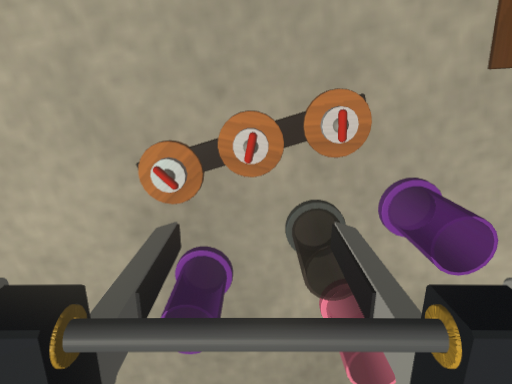

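Both views agree within 1 mm on the docks: A (0.565,0.334), 34°; B (0.5825,0.225), -22°; C (0.587,0.1145), -10°. Next, the rack.

>>> step_arm(
  commands=[
    [[0,0,-30,0,0,0,94],[9.6,45,0,0,0,0,94],[9.6,45,0,0,0,0,94],[9.6,45,0,0,0,0,94],[9.6,45,0,0,0,0,94],[9.6,45,0,0,0,0,94],[9.6,45,0,0,0,0,94],[9.6,45,0,0,0,0,94],[9.6,45,0,0,0,0,94],[9.6,45,0,0,0,0,94],[9.6,45,0,0,0,0,94],[0,0,0,0,0,-0.094,94],[0,0,0,0,0,-0.094,94],[0,0,0,0,0,0.0,94],[0,0,0,0,0,0.0,94]],
  ],
)

```text
time: 7.38
tool_pos: [0.5679, -0.2383, 0.4547]
ee_rot: [-3.142, -0.0, -0.004]
wrist_force: [-0.4, -0.6, -0.5]
width: 0.0939
finger_force: 0.0
```

```bash

python3 - <<'E'
from h import *
o=robot.get_obs(); print(o['tool_pos'],o['ee_rot'])
p=shot('wrist','w3.png'); print(p['_e'])
m=hsvmask(p,(7,180,150),(16,255,255))
for b in blobs(p,m,.202,80): print(b)
for q in ['lamp1','switch_tip','rack']: print(q,[(np.round(a['xy']).tolist(),round(a['confidence'],2),onz(p,a['xy'],.125 if q[0]=='s' else .072).round(3).tolist()) for a in models.tip_of(p,q)])
E
```

```text
[ 0.56785981 -0.23834387  0.45465248] [-3.14151241e+00 -7.32688261e-06 -3.99129578e-03]
[ 0.65099182 -0.2376172   0.43592136]
([110.2, 151.6], 600, 0.6101, -0.1289, 29, 12, -14.3)
([255.8, 164.9], 628, 0.5994, -0.2378, 29, 13, -10.9)
([388.4, 185.0], 1114, 0.5837, -0.34, 33, 26, -7.8)
lamp1 [([158.0, 132.0], 0.86, [0.61, -0.127, 0.072]), ([351.0, 156.0], 0.77, [0.581, -0.35, 0.072]), ([255.0, 144.0], 0.66, [0.596, -0.238, 0.072])]
switch_tip [([199.0, 280.0], 0.58, [0.45, -0.174, 0.125])]
rack []
```

View pics/w3.png

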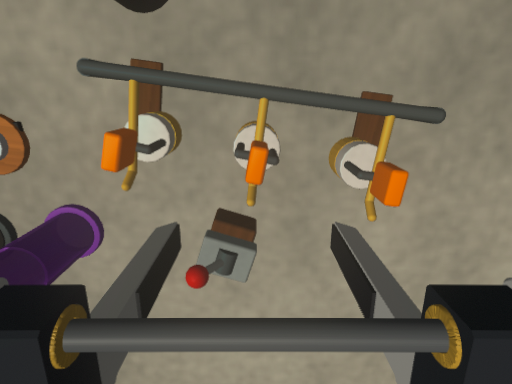

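```bash

cat >> h.py <<'E'
def tops(p,z=.202,amin=60,dv=12):
    h=cv2.cvtColor(p['color'],cv2.COLOR_RGB2HSV); m=cv2.inRange(h,np.array((5,150,110)),np.array((16,255,255))); out=[]
    n,l,s,c=cv2.connectedComponentsWithStats(m)
    for i in range(1,n):
        if s[i,4]<amin: continue
        v=np.percentile(h[...,2][l==i],95)
        k=((l==i)&(h[...,2]>=v-dv)).astype(np.uint8)*255
        out+=blobs(p,k,z,amin)
    return out
E
python3 - <<'E'
from h import *
p=shot('wrist')
a,b=onz(p,(85,66),.168),onz(p,(437,115),.168); print(a,b,np.degrees(np.arctan2(b[0]-a[0],a[1]-b[1])))
for dv in (8,15,25): print(dv,*tops(p,dv=dv),sep='\n')
h=cv2.cvtColor(p['color'],cv2.COLOR_RGB2HSV)
print(h[138:192:3,256].tolist()); print(h[152,100:140:2].tolist())
E
```

```text
[ 0.67272032 -0.10276735  0.168     ] [ 0.63385962 -0.38807612  0.168     ] -7.756287061274853
8
([4.5, 122.9], 67, 0.6317, -0.0568, 8, 5, 80.2)
([11.7, 136.3], 103, 0.6218, -0.0587, 12, 5, 80.0)
([15.7, 145.4], 65, 0.615, -0.06, 9, 4, 79.0)
([109.0, 151.1], 384, 0.6098, -0.1278, 25, 9, -15.3)
([254.6, 164.4], 377, 0.5993, -0.2371, 25, 10, -11.2)
([394.8, 187.8], 410, 0.5806, -0.3457, 25, 11, -8.5)
15
([10.6, 134.9], 402, 0.623, -0.0579, 25, 12, 14.4)
([109.1, 151.7], 452, 0.6097, -0.1279, 26, 10, -14.3)
([255.2, 165.3], 456, 0.5992, -0.2373, 26, 11, -11.7)
([395.0, 188.4], 464, 0.5804, -0.3457, 26, 11, -8.3)
25
([10.8, 146.8], 794, 0.6129, -0.0566, 43, 16, -13.4)
([109.2, 151.7], 484, 0.6097, -0.128, 27, 10, -14.3)
([255.3, 165.4], 491, 0.599, -0.2374, 27, 11, -11.0)
([395.1, 188.3], 500, 0.5806, -0.3458, 27, 12, -8.0)
[[21, 186, 197], [12, 178, 102], [12, 183, 102], [13, 230, 180], [15, 239, 229], [16, 245, 231], [15, 248, 230], [15, 253, 229], [15, 255, 228], [15, 255, 227], [15, 255, 227], [15, 255, 225], [14, 255, 224], [14, 255, 223], [14, 255, 222], [14, 251, 206], [19, 129, 103], [19, 102, 103]]
[[20, 51, 140], [13, 178, 199], [16, 244, 232], [16, 240, 233], [16, 244, 233], [16, 247, 232], [15, 246, 231], [15, 247, 229], [14, 250, 218], [13, 227, 163], [12, 204, 119], [12, 185, 95], [12, 183, 95], [12, 185, 95], [12, 183, 95], [12, 183, 96], [13, 185, 95], [13, 180, 98], [19, 145, 88], [27, 32, 153]]
```

Wrist view: three lamps hang at (109,151), (255,165) and (395,188), with their orange blocks clearly seen. The switch ball is at (197,277). I'll take the left lamp first.

>>> step_arm(
  commands=[
    [[13.8,-36.8,0,0,0,0,50],[13.8,-36.8,0,0,0,0,50],[13.8,-36.8,0,0,0,0,50],[0,0,0,0,0,0.125,50],[0,0,0,0,0,0.125,50],[0,0,0,0,0,0,50],[0,0,28,0,0,0,50],[0,0,28,0,0,0,50],[0,0,28,0,0,0,50],[0,0,0,0,0,0,50],[0,0,0,0,0,0,50]],
  ],
)

```text
time: 9.0
tool_pos: [0.6098, -0.1284, 0.372]
ee_rot: [-3.142, -0.002, -0.253]
wrist_force: [-0.3, -0.9, -0.9]
width: 0.0503
finger_force: 0.0
```

```bash
cat >> h.py <<'E'
def plan(x,y,z,yaw):
    o=robot.get_obs(); q=o['tool_pos']; w=o['ee_rot'][2]; R=Ro.from_euler('xyz',o['ee_rot']).as_matrix()
    d=(np.array([x,y,z])-q)@R*1000; t=(w-yaw+np.pi/2)%np.pi-np.pi/2
    print('shift mm',d.round(1),'wz (mod pi)',round(t,3),'or',round((w-yaw+np.pi)%(2*np.pi)-np.pi,3),'j6',o['joint_positions'][5].round(2))
E
python3 - <<'E'
from h import *
plan(.6097,-.128,.371,-.253)
p=shot('wrist','w4.png')
E
```

```text
shift mm [-0.2 -0.3  1. ] wz (mod pi) 0.0 or 0.0 j6 1.52
```

View pics/w4.png

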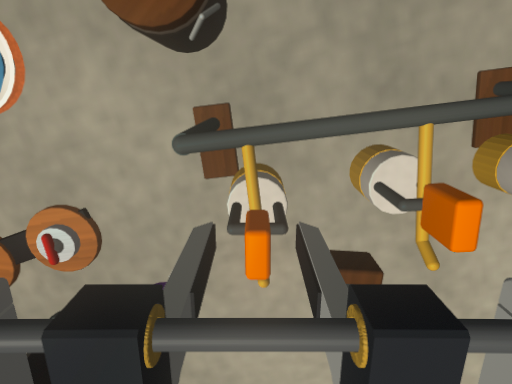

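The lamp's block is at (257,243), centred between the fingers. I'll close, lift 22 mm and draw it out.

>>> step_arm(
  commands=[
    [[0,0,0,0,0,0,8],[0,0,0,0,0,0,8],[0,0,0,0,0,0,8],[0,0,0,0,0,0,8],[0,0,0,0,0,0,8],[0,0,-11,0,0,0,8],[0,0,-11,0,0,0,8],[0,0,0,0,0,0,8],[-20,2.4,0,0,0,0,8],[-20,2.4,0,0,0,0,8],[-20,2.4,0,0,0,0,8],[-20,2.4,0,0,0,0,8],[0,0,0,0,0,0,8],[0,0,0,0,0,0,8]],
  ],
)

```text
time: 10.8
tool_pos: [0.5301, -0.1175, 0.3927]
ee_rot: [-3.141, -0.001, -0.253]
wrist_force: [-0.3, 0.5, -3.2]
width: 0.0135
finger_force: 30.0
```

```bash
python3 - <<'E'
from h import *
o=robot.get_obs(); print(o['tool_pos'],o['ee_rot'],o['width'],o['finger_force'],o['wrist_force'])
p=shot('wrist','w5.png')
for b in tops(p,o['tool_pos'][2]-.18-.118+.130): 
    R=Ro.from_euler('xyz',o['ee_rot']).as_matrix(); print(b,((np.array([b[2],b[3],0])-o['tool_pos'])@R)[:2].round(4))
plan(.5873,.1145,.45,np.radians(-9.7))
E
```

```text
[ 0.53010509 -0.11751646  0.39270574] [-3.14141531e+00 -7.51599178e-04 -2.53206414e-01] 0.013466662082285714 29.999356269836426 [-0.29974923  0.48289524 -3.20245524]
([3.1, 6.5], 67, 0.6705, -0.0442, 7, 2, -52.9) [ 0.1173 -0.1061]
([451.0, 64.3], 1220, 0.6005, -0.2242, 23, 10, -11.4) [0.0946 0.0857]
([41.0, 144.1], 527, 0.6144, -0.0342, 25, 6, 86.2) [ 0.0604 -0.1017]
([70.7, 155.8], 153, 0.6055, -0.0446, 10, 4, 83.7) [ 0.0544 -0.0894]
([21.4, 166.2], 125, 0.6067, -0.0202, 9, 5, -37.1) [ 0.0495 -0.1133]
([77.1, 165.1], 93, 0.6006, -0.046, 8, 3, 75.5) [ 0.05   -0.0868]
([253.3, 256.0], 846, 0.5312, -0.1162, 26, 10, -15.1) [ 0.0004 -0.0015]
shift mm [  -2.9 -238.9  -57.4] wz (mod pi) -0.084 or -0.084 j6 1.5
```

>>> step_arm(
  commands=[
    [[0,0,-30,0,0,0,8],[0,0,-27,0,0,0,8],[-0.5,-40,0,0,0,0,8],[-0.5,-40,0,0,0,0,8],[-0.5,-40,0,0,0,0,8],[-0.5,-40,0,0,0,0,8],[-0.5,-40,0,0,0,0,8],[-0.5,-39,0,0,0,0,8],[0,0,0,0,0,-0.084,8],[0,0,30,0,0,0,8],[0,0,30,0,0,0,8],[0,0,30,0,0,0,8],[0,0,14,0,0,0,8],[0,0,0,0,0,0,8],[0,0,0,0,0,0,8]],
  ],
)

```text
time: 12.72
tool_pos: [0.5872, 0.1147, 0.3473]
ee_rot: [-3.141, -0.003, -0.169]
wrist_force: [-0.0, 0.2, -2.2]
width: 0.0139
finger_force: 30.0
```

```bash
python3 - <<'E'
from h import *
plan(.5873,.1145,.345,np.radians(-9.7))
a=[]
for n in ['scene','side']:
    p=shot(n,n+'1.png')
    c=np.array(proj(p,(.587,.1145,.05))).astype(int); im=cv2.imread('pics/'+n+'1.png')[c[1]-45:c[1]+45,c[0]-45:c[0]+45]; a.append(cv2.resize(im,None,fx=4,fy=4))
p=shot('wrist'); a.append(cv2.resize(cv2.cvtColor(p['color'],cv2.COLOR_RGB2BGR)[90:250,100:400],(400,213)))
a[2]=cv2.copyMakeBorder(a[2],0,147,0,0,cv2.BORDER_CONSTANT)[:, :]
cv2.imwrite('pics/c2.png',cv2.resize(np.hstack(a),None,fx=.7,fy=.7))
E
```

```text
shift mm [0.1 0.2 2.3] wz (mod pi) 0.0 or 0.0 j6 1.84
```

View pics/c2.png

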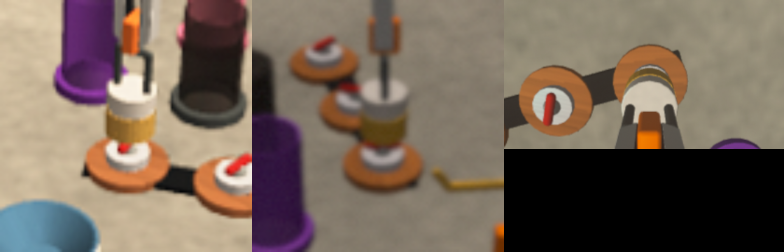

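The lamp hovers centred over dock C in both views. I'll lower it.

>>> step_arm(
  commands=[
    [[0,0,6,0,0,0,8],[0,0,6,0,0,0,8],[0,0,6,0,0,0,8],[0,0,4,0,0,0,8],[0,0,0,0,0,0,8],[0,0,0,0,0,0,8]],
  ],
)

```text
time: 13.62
tool_pos: [0.5868, 0.1147, 0.3238]
ee_rot: [-3.141, -0.0, -0.169]
wrist_force: [0.3, -0.5, -2.7]
width: 0.0141
finger_force: 30.0
```

>>> step_arm(
  commands=[
    [[0,0,4,0,0,0,8],[0,0,3,0,0,0,8],[0,0,0,0,0,0,8],[0,0,0,0,0,0,8]],
  ],
)

```text
time: 14.12
tool_pos: [0.5868, 0.1147, 0.3187]
ee_rot: [-3.141, -0.002, -0.169]
wrist_force: [-1.7, 0.6, 7.3]
width: 0.014
finger_force: 30.0
```

>>> step_arm(
  commands=[
    [[0,0,2.5,0,0,0,8],[0,0,0,0,0,0,8],[0,0,0,0,0,-0.175,8],[0,0,0,0,0,-0.175,8],[0,0,0,0,0,-0.175,8],[0,0,0,0,0,-0.175,8],[0,0,0,0,0,-0.175,8],[0,0,0,0,0,-0.175,8],[0,0,0,0,0,-0.175,8],[0,0,0,0,0,-0.175,8],[0,0,0,0,0,-0.175,8],[0,0,0,0,0,0,8],[0,0,0,0,0,0,8]],
  ],
)

```text
time: 15.75
tool_pos: [0.5874, 0.1149, 0.3174]
ee_rot: [3.136, -0.002, 1.406]
wrist_force: [-0.5, -0.2, 8.3]
width: 0.0138
finger_force: 30.0
```

>>> step_arm(
  commands=[
    [[0,0,0,0,0,0,45],[0,0,0,0,0,0,45],[0,0,0,0,0,0,45],[0,0,-30,0,0,0,45],[0,0,-40,0,0,0,45],[0,0,-50,0,0,0,45],[0,0,-40,0,0,0,45],[0,0,0,0,0,0,45],[0,0,0,0,0,0,45]],
  ],
)

```text
time: 16.88
tool_pos: [0.5869, 0.1146, 0.4719]
ee_rot: [-3.138, 0.001, 1.406]
wrist_force: [-0.6, 0.3, 0.3]
width: 0.045
finger_force: 0.0
```

```bash
python3 - <<'E'
from h import *
plan(.5992,-.2374,.47,-.192)
p=shot('wrist','w6.png')
for b in tops(p,.15): print(b)
m=models.tip_of(p,'lamp1'); print([(a['xy'],a['confidence'],onz(p,a['xy'],.02).round(3)) for a in m])
E
```

```text
shift mm [-345.2   70.1    2. ] wz (mod pi) -1.544 or 1.598 j6 0.26
([191.6, 8.7], 127, 0.5563, 0.2764, 21, 5, -52.5)
([231.8, 4.4], 149, 0.5898, 0.2726, 15, 10, -9.5)
([252.8, 54.7], 241, 0.6007, 0.2302, 21, 13, 69.9)
([263.7, 78.6], 424, 0.6085, 0.2096, 42, 11, 73.8)
([246.5, 98.9], 103, 0.5897, 0.1971, 18, 7, 63.7)
([237.2, 100.4], 66, 0.5807, 0.196, 12, 5, 62.1)
([377.4, 137.0], 145, 0.7105, 0.1398, 61, 18, 62.2)
([258.5, 178.4], 262, 0.5878, 0.1188, 26, 10, 80.9)
[([257.7, 153.7], 0.83, array([0.588, 0.12 , 0.02 ]))]
```

View pics/w6.png

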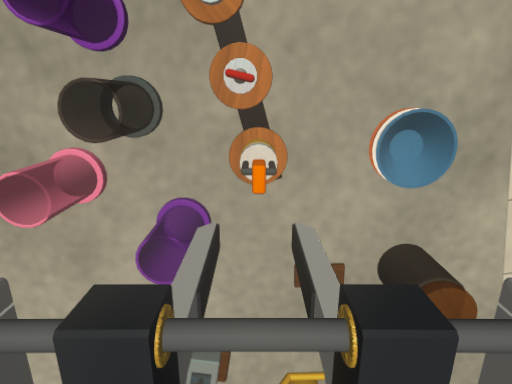

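Lamp locked on dock C: its block at (259,178) lies 90.6° from the dock's x. On to the middle lamp.

>>> step_arm(
  commands=[
    [[-43.2,8.8,0,0,0,0,50],[-43.2,8.8,0,0,0,0,50],[-43.2,8.8,0,0,0,0,50],[-43.2,8.8,0,0,0,0,50],[-43.2,8.8,0,0,0,0,50],[-43.2,8.8,0,0,0,0,50],[-43.2,8.8,0,0,0,0,50],[-43.2,8.8,0,0,0,0,50],[0,0,0,0,0,0.178,50],[0,0,0,0,0,0.178,50],[0,0,0,0,0,0.178,50],[0,0,0,0,0,0.178,50],[0,0,0,0,0,0.178,50],[0,0,0,0,0,0.178,50],[0,0,0,0,0,0.178,50],[0,0,0,0,0,0.178,50],[0,0,0,0,0,0.174,50],[0,0,20,0,0,0,50],[0,0,0,0,0,0,50],[0,0,0,0,0,0,50]],
  ],
)

```text
time: 19.48
tool_pos: [0.5994, -0.2378, 0.4533]
ee_rot: [-3.141, 0.002, -0.192]
wrist_force: [0.3, -0.5, 0.4]
width: 0.0502
finger_force: 0.0
```

```bash
python3 - <<'E'
from h import *
p=shot('wrist')
for b in tops(p): print(b)
plan(.5992,-.2374,.372,-.192)
E
```

```text
([396.8, 201.7], 446, 0.5807, -0.3459, 26, 11, -8.1)
([255.9, 204.6], 395, 0.5991, -0.2376, 26, 10, -11.3)
([11.3, 190.7], 243, 0.6471, -0.0568, 23, 9, 87.0)
([32.4, 203.8], 185, 0.6326, -0.0668, 16, 10, 14.9)
shift mm [-0.3 -0.4 82. ] wz (mod pi) -0.0 or -0.0 j6 1.3
```

>>> step_arm(
  commands=[
    [[0,0,28,0,0,0,50],[0,0,28,0,0,0,50],[0,0,26,0,0,0,50],[0,0,0,0,0,0,50],[0,0,0,0,0,0,8],[0,0,0,0,0,0,8],[0,0,0,0,0,0,8],[0,0,0,0,0,0,8],[0,0,0,0,0,0,8],[0,0,-11,0,0,0,8],[0,0,-11,0,0,0,8],[0,0,0,0,0,0,8],[-19,1.1,0,0,0,0,8],[-19,1.1,0,0,0,0,8],[-19,1.1,0,0,0,0,8],[-17,1,0,0,0,0,8],[0,0,0,0,0,0,8],[0,0,-35,0,0,0,8],[0,0,-35,0,0,0,8],[0,0,0,0,0,0,8]],
  ],
)

```text
time: 22.02
tool_pos: [0.5266, -0.228, 0.4677]
ee_rot: [3.139, -0.008, -0.192]
wrist_force: [0.6, -0.3, -2.9]
width: 0.0137
finger_force: 30.0
```

```bash
python3 - <<'E'
from h import *
o=robot.get_obs(); R=Ro.from_euler('xyz',o['ee_rot']).as_matrix()
p=shot('wrist')
for b in tops(p,o['tool_pos'][2]-.17): print(b,((np.array([b[2],b[3],0])-o['tool_pos'])@R)[:2].round(4))
plan(.5825,.2247,.372,-.393)
E
```

```text
([393.2, 107.0], 479, 0.5912, -0.3059, 16, 7, -7.8) [0.0748 0.0632]
([17.1, 147.3], 479, 0.6064, -0.1269, 19, 9, 37.3) [ 0.0556 -0.1154]
([253.0, 255.3], 801, 0.528, -0.2268, 26, 10, -11.6) [-0.0023 -0.0024]
shift mm [ -31.6 -455.1   92.6] wz (mod pi) 0.201 or 0.201 j6 1.26
```

>>> step_arm(
  commands=[
    [[0,0,-30,0,0,0,8],[-2.9,-41.4,0,0,0,0,8],[-2.9,-41.4,0,0,0,0,8],[-2.9,-41.4,0,0,0,0,8],[-2.9,-41.4,0,0,0,0,8],[-2.9,-41.4,0,0,0,0,8],[-2.9,-41.4,0,0,0,0,8],[-2.9,-41.4,0,0,0,0,8],[-2.9,-41.4,0,0,0,0,8],[-2.9,-41.4,0,0,0,0,8],[-2.9,-41.4,0,0,0,0,8],[-2.9,-41.4,0,0,0,0,8],[0,0,0,0,0,0.1,8],[0,0,0,0,0,0.1,8],[0,0,40,0,0,0,8],[0,0,40,0,0,0,8],[0,0,40,0,0,0,8],[0,0,25,0,0,0,8],[0,0,0,0,0,0,8],[0,0,0,0,0,0,8]],
  ],
)

```text
time: 24.58
tool_pos: [0.5818, 0.2253, 0.3491]
ee_rot: [-3.142, 0.0, -0.392]
wrist_force: [0.8, -0.3, -2.1]
width: 0.0139
finger_force: 30.0
```

```bash
python3 - <<'E'
from h import *
plan(.5825,.2247,.324,-.393)
o=robot.get_obs(); R=Ro.from_euler('xyz',o['ee_rot']).as_matrix()
p=shot('wrist')
for b in tops(p,o['tool_pos'][2]-.17): print(b,((np.array([b[2],b[3],0])-o['tool_pos'])@R)[:2].round(4))
E
```

```text
shift mm [ 0.9  0.3 25.1] wz (mod pi) 0.001 or 0.001 j6 2.24
([347.5, 100.5], 781, 0.6401, 0.1554, 30, 8, 87.4) [0.0807 0.0423]
([384.0, 107.7], 94, 0.6311, 0.1418, 11, 3, 57.2) [0.0776 0.0584]
([323.3, 129.9], 307, 0.6316, 0.1701, 13, 8, -33.5) [0.0672 0.032 ]
([327.5, 151.5], 61, 0.6206, 0.1717, 8, 2, 83.1) [0.0564 0.0347]
([252.5, 146.9], 666, 0.6369, 0.2041, 29, 8, 72.7) [ 0.0591 -0.0014]
([227.6, 167.1], 337, 0.6315, 0.2191, 13, 9, 67.5) [ 0.0484 -0.0132]
([282.1, 163.8], 110, 0.6234, 0.1947, 11, 3, 64.4) [0.0502 0.0124]
([286.2, 174.5], 93, 0.6176, 0.1948, 9, 3, 63.6) [0.0448 0.0145]
([421.9, 159.1], 798, 0.5992, 0.1307, 23, 9, 78.4) [0.0523 0.0808]
([143.7, 214.0], 566, 0.6264, 0.2702, 29, 8, -50.6) [ 0.0241 -0.0585]
([174.1, 202.1], 315, 0.626, 0.2524, 15, 10, 64.4) [ 0.0306 -0.0419]
([148.0, 245.4], 154, 0.6097, 0.2762, 12, 6, 6.5) [ 0.0064 -0.0577]
([253.2, 255.7], 816, 0.5818, 0.2269, 25, 10, -23.1) [-0.0005 -0.0014]
```

Aligned. Lower to the collar and check.

>>> step_arm(
  commands=[
    [[0.9,0.3,6,0,0,0,8],[0,0,6,0,0,0,8],[0,0,6,0,0,0,8],[0,0,6,0,0,0,8],[0,0,0,0,0,0,8],[0,0,0,0,0,0,8]],
  ],
)

```text
time: 25.38
tool_pos: [0.5823, 0.2246, 0.3253]
ee_rot: [-3.141, -0.0, -0.392]
wrist_force: [0.2, 0.4, -1.5]
width: 0.0142
finger_force: 30.0
```

>>> step_arm(
  commands=[
    [[0,0,4,0,0,0,8],[0,0,4,0,0,0,8],[0,0,2,0,0,0,8],[0,0,0,0,0,0,8],[0,0,0,0,0,-0.175,8],[0,0,0,0,0,-0.175,8],[0,0,0,0,0,-0.175,8],[0,0,0,0,0,-0.175,8],[0,0,0,0,0,-0.175,8],[0,0,0,0,0,-0.175,8],[0,0,0,0,0,-0.175,8],[0,0,0,0,0,-0.175,8],[0,0,0,0,0,-0.175,8],[0,0,0,0,0,0,8],[0,0,0,0,0,0,8]],
  ],
)

```text
time: 27.25
tool_pos: [0.5829, 0.2251, 0.3189]
ee_rot: [3.137, -0.005, 1.183]
wrist_force: [-0.1, 0.2, 8.5]
width: 0.0139
finger_force: 30.0
```

>>> step_arm(
  commands=[
    [[0,0,0,0,0,0,45],[0,0,0,0,0,0,45],[0,0,0,0,0,0,45],[0,0,-30,0,0,0,45],[0,0,-40,0,0,0,45],[0,0,-50,0,0,0,45],[0,0,-40,0,0,0,45],[0,0,0,0,0,0,45],[0,0,0,0,0,0,45]],
  ],
)

```text
time: 28.38
tool_pos: [0.5825, 0.2246, 0.4732]
ee_rot: [-3.14, 0.002, 1.183]
wrist_force: [-0.0, -0.3, -0.2]
width: 0.045
finger_force: 0.0
```

```bash
python3 - <<'E'
from h import *
plan(.5806,-.3458,.47,-.141)
p=shot('wrist','w7.png')
for b in tops(p,.15):
  if 20<b[4]<30: print(b)
E
```

```text
shift mm [-528.7  214.1    3.7] wz (mod pi) 1.324 or 1.324 j6 0.67
([257.0, 177.5], 285, 0.5837, 0.2288, 26, 10, 67.8)
```

>>> step_arm(
  commands=[
    [[-44.1,17.8,0,0,0,0,50],[-44.1,17.8,0,0,0,0,50],[-44.1,17.8,0,0,0,0,50],[-44.1,17.8,0,0,0,0,50],[-44.1,17.8,0,0,0,0,50],[-44.1,17.8,0,0,0,0,50],[-44.1,17.8,0,0,0,0,50],[-44.1,17.8,0,0,0,0,50],[-44.1,17.8,0,0,0,0,50],[-44.1,17.8,0,0,0,0,50],[-44.1,17.8,0,0,0,0,50],[-44.1,17.8,0,0,0,0,50],[0,0,0,0,0,0.166,50],[0,0,0,0,0,0.166,50],[0,0,0,0,0,0.166,50],[0,0,0,0,0,0.166,50],[0,0,0,0,0,0.166,50],[0,0,0,0,0,0.166,50],[0,0,0,0,0,0.166,50],[0,0,0,0,0,0.166,50]],
  ],
)

```text
time: 30.92
tool_pos: [0.5801, -0.3463, 0.4718]
ee_rot: [-3.139, 0.005, -0.151]
wrist_force: [-0.4, -0.7, 0.2]
width: 0.0499
finger_force: 0.0
```

>>> step_arm(
  commands=[
    [[0,0,20,0,0,0,50],[0,0,0,0,0,0,50],[0,0,0,0,0,0,50]],
  ],
)

```text
time: 31.3
tool_pos: [0.5799, -0.3461, 0.4539]
ee_rot: [-3.14, 0.002, -0.145]
wrist_force: [0.3, 0.2, 0.2]
width: 0.0501
finger_force: 0.0
```

```bash
python3 - <<'E'
from h import *
p=shot('wrist')
for b in tops(p): print(b)
plan(.5806,-.3458,.372,-.141)
E
```

```text
([255.9, 203.1], 393, 0.5806, -0.3458, 25, 10, -8.3)
shift mm [ 0.7 -0.4 82.9] wz (mod pi) -0.004 or -0.004 j6 1.09
```

>>> step_arm(
  commands=[
    [[0.7,-0.4,28,0,0,0,50],[0,0,28,0,0,0,50],[0,0,26,0,0,0,50],[0,0,0,0,0,0,50],[0,0,0,0,0,0,8],[0,0,0,0,0,0,8],[0,0,0,0,0,0,8],[0,0,0,0,0,0,8],[0,0,0,0,0,0,8],[0,0,-11,0,0,0,8],[0,0,-11,0,0,0,8],[0,0,0,0,0,0,8],[-19,0,0,0,0,0,8],[-19,0,0,0,0,0,8],[-19,0,0,0,0,0,8],[-17,0,0,0,0,0,8],[0,0,0,0,0,0,8],[0,0,-50,0,0,0,8],[0,0,-50,0,0,0,8],[0,0,0,0,0,0,8]],
  ],
)

```text
time: 33.85
tool_pos: [0.5077, -0.3348, 0.5012]
ee_rot: [3.136, -0.01, -0.145]
wrist_force: [-0.8, -0.1, -3.0]
width: 0.014
finger_force: 30.0
```

```bash
python3 - <<'E'
from h import *
o=robot.get_obs(); print(o['tool_pos'],o['width'],o['wrist_force'])
plan(.5654,.3338,.349,np.radians(34))
E
```

```text
[ 0.50768249 -0.33480913  0.50115641] 0.013958707393796857 [-0.80166456 -0.12254024 -2.96843554]
shift mm [ -40.8 -670.8  148. ] wz (mod pi) -0.738 or -0.738 j6 1.04
```

>>> step_arm(
  commands=[
    [[-2.7,-44.7,0,0,0,0,8],[-2.7,-44.7,0,0,0,0,8],[-2.7,-44.7,0,0,0,0,8],[-2.7,-44.7,0,0,0,0,8],[-2.7,-44.7,0,0,0,0,8],[-2.7,-44.7,0,0,0,0,8],[-2.7,-44.7,0,0,0,0,8],[-2.7,-44.7,0,0,0,0,8],[-2.7,-44.7,0,0,0,0,8],[-2.7,-44.7,0,0,0,0,8],[-2.7,-44.7,0,0,0,0,8],[-2.7,-44.7,0,0,0,0,8],[-2.7,-44.7,0,0,0,0,8],[-2.7,-44.7,0,0,0,0,8],[-2.7,-44.7,0,0,0,0,8],[0,0,0,0,0,-0.148,8],[0,0,0,0,0,-0.148,8],[0,0,0,0,0,-0.148,8],[0,0,0,0,0,-0.148,8],[0,0,0,0,0,-0.148,8]],
  ],
)

```text
time: 36.35
tool_pos: [0.5648, 0.3349, 0.4921]
ee_rot: [-3.141, 0.004, 0.6]
wrist_force: [-0.1, 0.7, -2.5]
width: 0.0137
finger_force: 30.0
```

>>> step_arm(
  commands=[
    [[0,0,40,0,0,0,8],[0,0,40,0,0,0,8],[0,0,40,0,0,0,8],[0,0,25,0,0,0,8],[0,0,0,0,0,0,8],[0,0,0,0,0,0,8]],
  ],
)

```text
time: 37.1
tool_pos: [0.5645, 0.3345, 0.3504]
ee_rot: [-3.141, -0.001, 0.595]
wrist_force: [0.5, -0.1, -2.1]
width: 0.0137
finger_force: 30.0
```

```bash
python3 - <<'E'
from h import *
plan(.5654,.3338,.325,np.radians(34))
o=robot.get_obs(); R=Ro.from_euler('xyz',o['ee_rot']).as_matrix()
p=shot('wrist')
for b in tops(p,o['tool_pos'][2]-.17):
  if b[1]>500: print(b,((np.array([b[2],b[3],0])-o['tool_pos'])@R)[:2].round(4))
E
```

```text
shift mm [ 0.3  1.1 25.4] wz (mod pi) 0.002 or 0.002 j6 1.42
([255.1, 148.3], 691, 0.6129, 0.369, 29, 8, -51.3) [ 0.0592 -0.0014]
([253.4, 252.0], 849, 0.5655, 0.3382, 26, 10, 33.5) [ 0.0027 -0.0024]
([405.7, 293.2], 550, 0.5919, 0.254, 23, 9, 67.1) [-0.0226  0.0821]
```

```bash
python3 - <<'E'
from h import *
for k in range(2):
  o=robot.get_obs(); R=Ro.from_euler('xyz',o['ee_rot']).as_matrix()
  p=shot('wrist')
  for b in tops(p,o['tool_pos'][2]-.17):
    if 24<b[4]<28: print(o['ee_rot'],b,((np.array([b[2],b[3],0])-o['tool_pos'])@R)[:2].round(4))
a=[]
for n in ['scene','side']:
    p=shot(n,'t.png')
    c=np.array(proj(p,(.565,.334,.08))).astype(int); im=cv2.imread('pics/t.png')[c[1]-45:c[1]+45,c[0]-45:c[0]+45]; a.append(cv2.resize(im,None,fx=4,fy=4))
cv2.imwrite('pics/c3.png',np.hstack(a))
E
```

```text
[ 3.14138238e+00 -2.45644246e-03  5.94879068e-01] ([372.2, 200.5], 485, 0.6245, 0.3044, 26, 7, 78.6) [0.0319 0.0584]
[ 3.14138238e+00 -2.45644246e-03  5.94879068e-01] ([253.4, 251.9], 855, 0.5659, 0.3383, 26, 10, 33.5) [ 0.0023 -0.0025]
[ 3.14123965 -0.00337805  0.59490208] ([371.9, 200.7], 485, 0.6244, 0.3044, 27, 7, 78.3) [0.0314 0.0583]
[ 3.14123965 -0.00337805  0.59490208] ([253.4, 251.9], 854, 0.5661, 0.3384, 26, 10, 33.5) [ 0.0022 -0.0025]
```

View pics/c3.png

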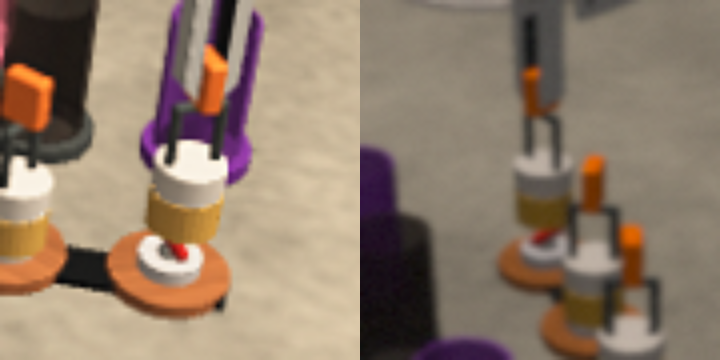

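```bash
python3 - <<'E'
from h import *
o=robot.get_obs(); R=Ro.from_euler('xyz',o['ee_rot']).as_matrix()
p=shot('wrist'); im=cv2.resize(cv2.cvtColor(p['color'],cv2.COLOR_RGB2BGR),None,fx=3,fy=3,interpolation=cv2.INTER_CUBIC)
def L(q,dx,dz=0): # lamp coords -> world
    return o['tool_pos']+R@np.array([q[0]+dx,-q[1],.300-q[2]+dz])
for dx,col in((0,(0,255,0)),(.0025,(255,0,0))):
    for z in(.05,0):
        pts=[proj(p,L((.024*np.cos(t),.024*np.sin(t),z),dx)) for t in np.linspace(0,6.283,60)]
        cv2.polylines(im,[(np.array(pts)*3).astype(int)],True,col,1)
    pts=[proj(p,L((a*.015,b*.007,.13),dx)) for a,b in((1,1),(1,-1),(-1,-1),(-1,1))]
    cv2.polylines(im,[(np.array(pts)*3).astype(int)],True,col,1)
cv2.imwrite('pics/c4.png',im[450:900,480:1080])
E
```

```text
(no output)
```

View pics/c4.png

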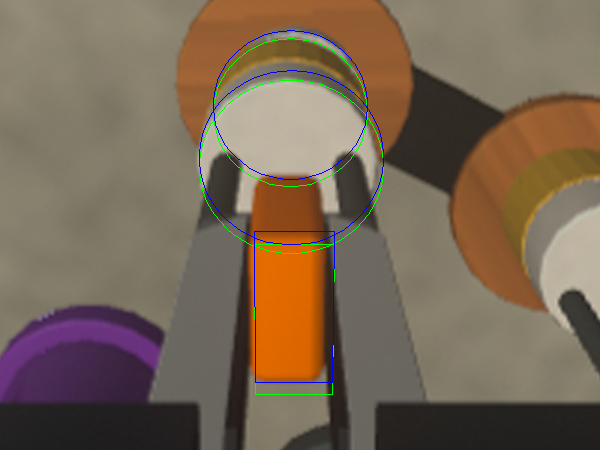

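The overlay shows the lamp leaning about 2° in the grip, with its foot about 1.5 mm towards the tool's -x. I'll compensate and lower it.

>>> step_arm(
  commands=[
    [[1.6,1.1,6,0,0,0,8],[0,0,6,0,0,0,8],[0,0,6,0,0,0,8],[0,0,6,0,0,0,8],[0,0,0,0,0,0,8],[0,0,0,0,0,0,8]],
  ],
)

```text
time: 38.15
tool_pos: [0.5663, 0.3343, 0.3264]
ee_rot: [3.142, -0.001, 0.595]
wrist_force: [-0.1, -0.1, 0.2]
width: 0.0138
finger_force: 30.0
```

>>> step_arm(
  commands=[
    [[0,0,4,0,0,0,8],[0,0,4,0,0,0,8],[0,0,0,0,0,0,8],[0,0,0,0,0,0,8]],
  ],
)

```text
time: 38.65
tool_pos: [0.5661, 0.3342, 0.3208]
ee_rot: [3.141, -0.003, 0.595]
wrist_force: [-2.8, -1.2, 7.1]
width: 0.0137
finger_force: 30.0
```

>>> step_arm(
  commands=[
    [[0,0,3,0,0,0,8],[0,0,0,0,0,0,8],[0,0,0,0,0,-0.175,8],[0,0,0,0,0,-0.175,8],[0,0,0,0,0,-0.175,8],[0,0,0,0,0,-0.175,8],[0,0,0,0,0,-0.175,8],[0,0,0,0,0,-0.175,8],[0,0,0,0,0,-0.175,8],[0,0,0,0,0,-0.175,8],[0,0,0,0,0,-0.175,8],[0,0,0,0,0,0,8],[0,0,0,0,0,0,8]],
  ],
)

```text
time: 40.28
tool_pos: [0.5666, 0.335, 0.3193]
ee_rot: [3.134, -0.0, 2.17]
wrist_force: [-1.0, 0.8, 9.6]
width: 0.0136
finger_force: 30.0
```

>>> step_arm(
  commands=[
    [[0,0,0,0,0,0,45],[0,0,0,0,0,0,45],[0,0,0,0,0,0,45],[0,0,-30,0,0,0,45],[0,0,-40,0,0,0,45],[0,0,-50,0,0,0,45],[0,0,-40,0,0,0,45],[0,0,0,0,0,0,45],[0,0,0,0,0,0,45]],
  ],
)

```text
time: 41.4
tool_pos: [0.5665, 0.3343, 0.4732]
ee_rot: [-3.139, -0.0, 2.17]
wrist_force: [-0.7, 0.2, -0.7]
width: 0.0448
finger_force: 0.0
```

```bash
python3 - <<'E'
from h import *
p=shot('wrist','w8.png')
for b in tops(p,.15):
  if 20<b[4]<30: print(b)
for n in ['scene','side']:
    q=shot(n,n+'2.png'); print([(np.round(a['xy']).tolist(),round(a['confidence'],2),onz(q,a['xy'],0).round(3).tolist()) for a in models.tip_of(q,'shade1')])
E
python3 -c "
import cv2,numpy as np
w=cv2.resize(cv2.imread('pics/w8.png'),(400,300));s=cv2.imread('pics/scene2.png')[130:260,240:413];d=cv2.imread('pics/side2.png')[100:230,140:313]
cv2.imwrite('pics/c5.png',np.hstack([w,cv2.resize(s,(400,300))]))
"
```

```text
([259.0, 179.5], 281, 0.5661, 0.339, 26, 10, -55.6)
([245.3, 231.4], 100, 0.5859, 0.284, 22, 8, -73.0)
[([326.0, 182.0], 0.83, [0.315, 0.12, 0.0]), ([341.0, 208.0], 0.62, [0.44, 0.201, 0.0]), ([383.0, 213.0], 0.58, [0.417, 0.325, 0.0]), ([284.0, 198.0], 0.56, [0.457, 0.025, 0.0])]
[([197.0, 187.0], 0.79, [0.428, 0.202, 0.0]), ([218.0, 223.0], 0.67, [0.464, 0.021, 0.0]), ([190.0, 169.0], 0.65, [0.414, 0.312, 0.0]), ([162.0, 206.0], 0.63, [0.319, 0.13, 0.0])]
```

View pics/c5.png

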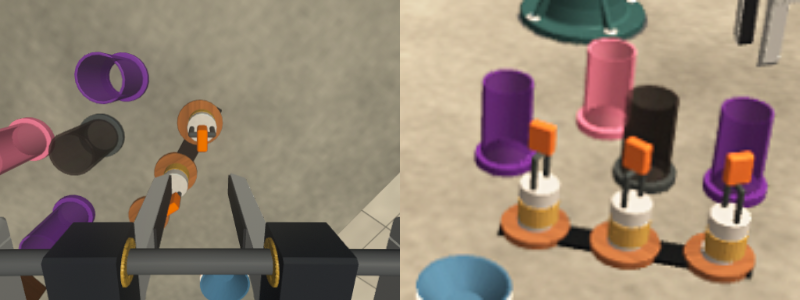

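All three lamps are locked. The dark shade was knocked and now stands at about (0.435,0.20), at scene (341,208). I'll go above it for a close look.

```bash
python3 - <<'E'
from h import *
plan(.435,.201,.42,1.571)
E
```

```text
shift mm [ -36.  -183.5   53.7] wz (mod pi) 0.599 or 0.599 j6 -0.15
```

>>> step_arm(
  commands=[
    [[-7.2,-36.7,0,0,0,0,94],[-7.2,-36.7,0,0,0,0,94],[-7.2,-36.7,0,0,0,0,94],[-7.2,-36.7,0,0,0,0,94],[-7.2,-36.7,0,0,0,0,94],[0,0,18,0,0,0.15,94],[0,0,18,0,0,0.15,94],[0,0,18,0,0,0.15,94],[0,0,0,0,0,0.15,94],[0,0,0,0,0,0,94],[0,0,0,0,0,0,94]],
  ],
)

```text
time: 43.02
tool_pos: [0.435, 0.201, 0.4212]
ee_rot: [3.141, -0.0, 1.572]
wrist_force: [0.1, -0.1, -0.1]
width: 0.0939
finger_force: 0.0
```

```bash
python3 - <<'E'
from h import *
o=robot.get_obs(); print(o['tool_pos'],o['ee_rot'])
p=shot('wrist','w9.png')
im=cv2.imread('pics/w9.png')
for a in models.masks_of(p,'shade1'):
    m=np.asarray(a['mask']); print(a['xy'],round(a['confidence'],2),p['color'][m].mean(0).round(),m.sum())
print([(np.round(a['xy']).tolist(),round(a['confidence'],2),onz(p,a['xy'],0).round(4).tolist()) for a in models.tip_of(p,'shade1')])
E
```

```text
[0.4349651  0.20103983 0.42121232] [ 3.14144176e+00 -1.01974344e-04  1.57193859e+00]
[247.6, 176.0] 0.96 [65. 61. 53.] 4127
[160.6, 225.5] 0.82 [152.  87.  97.] 3766
[277.4, 290.4] 0.75 [85. 48. 99.] 3529
[226.8, 30.3] 0.64 [84. 53. 93.] 4395
[([250.0, 156.0], 0.92, [0.4273, 0.2101, 0.0]), ([171.0, 216.0], 0.88, [0.318, 0.1269, 0.0]), ([272.0, 278.0], 0.62, [0.4579, 0.0301, 0.0])]
```

View pics/w9.png

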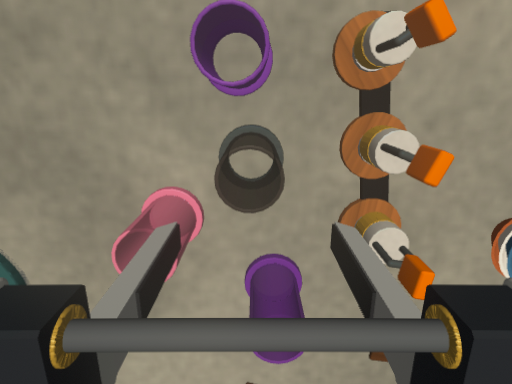

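The dark shade is at (248,180), the only dark one in view. I'll fit its silhouette for its exact centre.

```bash
cat >> h.py <<'E'
from scipy.optimize import minimize
T=np.linspace(0,2*np.pi,40)
def fit(p,m,x0,rings):
    def iou(x):
        k=np.zeros(m.shape,np.uint8)
        for pair in rings:
            pts=np.array([proj(p,(x[0]+r*np.cos(t),x[1]+r*np.sin(t),z)) for r,z in pair for t in T])
            cv2.fillPoly(k,[cv2.convexHull((pts*16).round().astype(np.int32))],255,shift=4)
        k=k>0; return -(k&m).sum()/(k|m).sum()
    s=minimize(iou,x0,method='Nelder-Mead',options=dict(initial_simplex=[np.add(x0,d) for d in((0,0),(.01,0),(0,.01))],xatol=2e-4))
    return s.x.round(4),-s.fun
E
python3 - <<'E'
from h import *
p=shot('wrist'); m=np.asarray(models.masks_of(p,'shade1')[0]['mask'])
x,f=fit(p,m,(.43,.205),[((.041,0),(.041,.014)),((.033,.014),(.033,.12))]); print(x,f)
h=p['color'].astype(int)
plan(x[0],x[1],.283,1.571)
E
```

```text
[0.43  0.205] -0.0
shift mm [  3.9  -5.1 138.4] wz (mod pi) -0.001 or -0.001 j6 0.31
```

```bash
python3 - <<'E'
from h import *
p=shot('wrist')
for a in models.masks_of(p,'shade1'):
    m=np.asarray(a['mask'])
    c=p['color'][m].mean(0); print(a['xy'],c.round(),m.dtype,m.sum())
    if c.max()<75:
        x,f=fit(p,m,(.43,.205),[((.041,0),(.041,.014)),((.033,.014),(.033,.12))]); print(x,f)
        ys,xs=np.nonzero(m); print(xs.min(),xs.max(),ys.min(),ys.max())
        print(proj(p,(.43,.205,0)),proj(p,(.43,.205,.12)))
E
```

```text
[162.5, 223.9] [152.  86.  96.] bool 3650
[248.9, 177.0] [65. 61. 54.] bool 4172
[0.4281 0.21  ] 0.7962713818950605
214 284 123 213
[252.33849579 159.71982666] [251.18428726 185.19628354]
[226.0, 33.2] [83. 51. 93.] bool 4242
[270.7, 289.1] [85. 47. 99.] bool 3448
```

>>> step_arm(
  commands=[
    [[9,-7,40,0,0,0,94],[0,0,40,0,0,0,94],[0,0,40,0,0,0,94],[0,0,21,0,0,0,94],[0,0,0,0,0,0,94],[0,0,0,0,0,0,60],[0,0,0,0,0,0,60],[0,0,0,0,0,0,60],[0,0,0,0,0,0,60],[0,0,0,0,0,0,60],[0,0,0,0,0,0,60]],
  ],
)

```text
time: 44.75
tool_pos: [0.4284, 0.2102, 0.2813]
ee_rot: [3.139, -0.001, 1.57]
wrist_force: [1.4, 0.8, 6.0]
width: 0.0669
finger_force: 30.0
```

>>> step_arm(
  commands=[
    [[0,0,-20,0,0,0,60],[0,0,-40,0,0,0,60],[0,0,-40,0,0,0,60],[0,0,-40,0,0,0,60],[0,0,-40,0,0,0,60],[0,0,0,0,0,0,60],[0,0,0,0,0,0,60],[0,0,0,0,0,0,60]],
  ],
)

```text
time: 45.75
tool_pos: [0.4279, 0.21, 0.457]
ee_rot: [-3.136, 0.002, 1.57]
wrist_force: [-0.1, -0.1, -3.9]
width: 0.0668
finger_force: 30.0
```

```bash
python3 - <<'E'
from h import *
o=robot.get_obs(); print(o['tool_pos'],o['wrist_force'],o['width'])
a=[]
for n in ['scene','side']:
    p=shot(n,'t.png'); c=np.array(proj(p,(.43,.21,.24))).astype(int); im=cv2.imread('pics/t.png')[c[1]-50:c[1]+50,c[0]-50:c[0]+50]; a.append(cv2.resize(im,None,fx=3,fy=3))
p=shot('wrist','t.png'); a.append(cv2.resize(cv2.imread('pics/t.png')[60:384,:],None,fx=300/324,fy=300/324)[:,140:340])
cv2.imwrite('pics/c6.png',np.hstack(a))
for n in ['scene','side','wrist']:
    p=shot(n)
    print(n,[(np.round(a['xy']).tolist(),p['color'][np.asarray(a['mask'])].mean(0).round().tolist(),round(a['confidence'],2)) for a in models.masks_of(p,'shade1')])
plan(.5654,.3338,.455,1.571)
E
```

```text
[0.4279067  0.21000689 0.45702264] [-0.08751758 -0.05871796 -3.91691905] 0.06678542726092937
scene [([287.0, 186.0], [91.0, 41.0, 99.0], 0.94), ([391.0, 190.0], [89.0, 43.0, 96.0], 0.77), ([328.0, 166.0], [187.0, 96.0, 107.0], 0.69), ([353.0, 141.0], [49.0, 44.0, 38.0], 0.68), ([299.0, 208.0], [174.0, 134.0, 98.0], 0.21)]
side [([216.0, 202.0], [58.0, 28.0, 70.0], 0.96), ([159.0, 188.0], [113.0, 59.0, 71.0], 0.82), ([193.0, 115.0], [34.0, 30.0, 28.0], 0.69), ([186.0, 161.0], [58.0, 29.0, 68.0], 0.62)]
wrist [([166.0, 222.0], [174.0, 98.0, 111.0], 0.96), ([236.0, 46.0], [100.0, 63.0, 111.0], 0.9), ([255.0, 245.0], [63.0, 55.0, 54.0], 0.71)]
shift mm [123.9 137.3   5.2] wz (mod pi) -0.001 or -0.001 j6 0.34
```

View pics/c6.png

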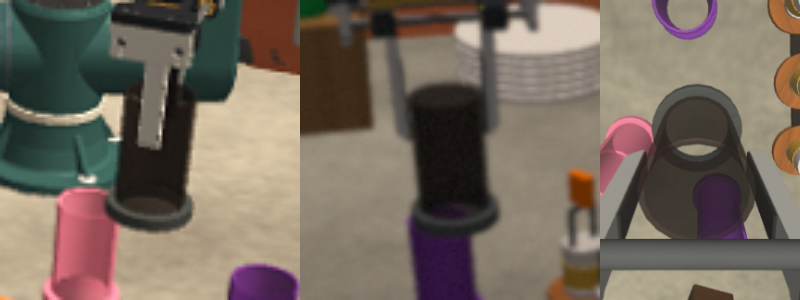

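```bash
python3 - <<'E'
from h import *
def fill(m):
    c=cv2.findContours(m.astype(np.uint8),cv2.RETR_EXTERNAL,cv2.CHAIN_APPROX_NONE)[0]; k=np.zeros(m.shape,np.uint8); cv2.drawContours(k,c,-1,1,-1); return k>0
z=.176
for n in ['wrist','scene','side']:
    p=shot(n); b=[a for a in models.masks_of(p,'shade1') if p['color'][np.asarray(a['mask'])].mean(0).max()<75]
    if b:
        m=fill(np.asarray(b[0]['mask'])); print(n,m.sum(),*fit(p,m,(.428,.21),[((.041,z),(.041,z+.014)),((.033,z+.014),(.033,z+.12))]))
E
```

```text
wrist 16622 [0.4265 0.2082] 0.975850582916964
scene 1093 [0.4197 0.21  ] 0.8278750952018279
side 1350 [0.428 0.21 ] -0.0
```

>>> step_arm(
  commands=[
    [[31,34.3,0,0,0,0,60],[31,34.3,0,0,0,0,60],[31,34.3,0,0,0,0,60],[31,34.3,0,0,0,0,60],[0,0,0,0,0,0,60],[0,0,0,0,0,0,60],[0,0,0,0,0,0,60]],
  ],
)

```text
time: 47.38
tool_pos: [0.5645, 0.3332, 0.4616]
ee_rot: [3.14, -0.001, 1.569]
wrist_force: [-0.1, -0.3, -2.8]
width: 0.0665
finger_force: 30.0
```

```bash
python3 - <<'E'
from h import *
plan(.5654,.3338,.296,1.571)
a=[]
for n in ['scene','side']:
    p=shot(n,'t.png'); c=np.array(proj(p,(.565,.334,.15))).astype(int); im=cv2.imread('pics/t.png')[max(c[1]-50,0):c[1]+50,c[0]-50:c[0]+50]; a.append(cv2.resize(im,(390,390)))
cv2.imwrite('pics/c7.png',np.hstack(a))
E
```

```text
shift mm [  0.5   0.6 165.6] wz (mod pi) -0.002 or -0.002 j6 0.45
```

View pics/c7.png

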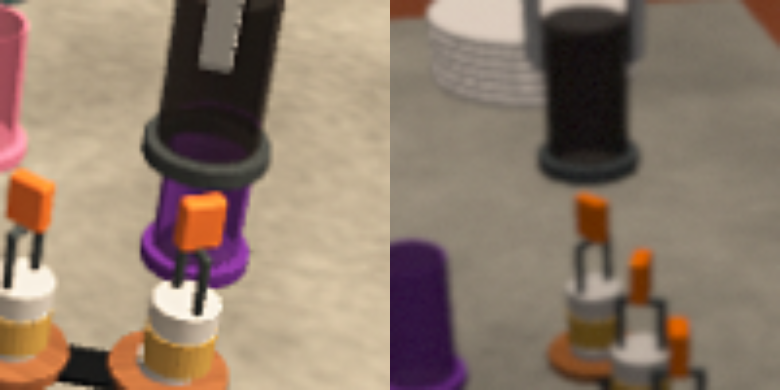

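The shade hangs upright over lamp A. I'll lower it in stages.

>>> step_arm(
  commands=[
    [[0.5,0.6,20,0,0,0,60],[0,0,20,0,0,0,60],[0,0,20,0,0,0,60],[0,0,20,0,0,0,60],[0,0,12,0,0,0,60],[0,0,12,0,0,0,60],[0,0,0,0,0,0,60]],
  ],
)

```text
time: 48.35
tool_pos: [0.5657, 0.3342, 0.3553]
ee_rot: [-3.14, 0.001, 1.57]
wrist_force: [0.8, 0.4, -2.2]
width: 0.067
finger_force: 30.0
```

>>> step_arm(
  commands=[
    [[0,0,10,0,0,0,60],[0,0,10,0,0,0,60],[0,0,10,0,0,0,60],[0,0,10,0,0,0,60],[0,0,10,0,0,0,60],[0,0,0,0,0,0,60]],
  ],
)

```text
time: 49.1
tool_pos: [0.5657, 0.3343, 0.3045]
ee_rot: [-3.139, 0.001, 1.57]
wrist_force: [-0.5, -0.5, -2.8]
width: 0.0666
finger_force: 30.0
```

>>> step_arm(
  commands=[
    [[0,0,5,0,0,0,60],[0,0,4,0,0,0,60],[0,0,2,0,0,0,60],[0,0,0,0,0,0,60],[0,0,0,0,0,0,60]],
  ],
)

```text
time: 49.72
tool_pos: [0.566, 0.3344, 0.2955]
ee_rot: [3.141, -0.0, 1.57]
wrist_force: [0.5, 0.1, -2.9]
width: 0.0667
finger_force: 30.0
```

>>> step_arm(
  commands=[
    [[0,0,2,0,0,0,60],[0,0,1.5,0,0,0,60],[0,0,0,0,0,0,60],[0,0,0,0,0,0,60]],
  ],
)

```text
time: 50.22
tool_pos: [0.566, 0.3345, 0.2934]
ee_rot: [3.14, -0.001, 1.57]
wrist_force: [-1.0, 0.1, 5.0]
width: 0.0669
finger_force: 30.0
```

Contact came at the expected height, so I'll release and retreat.

>>> step_arm(
  commands=[
    [[0,0,0,0,0,0,94],[0,0,0,0,0,0,94],[0,0,0,0,0,0,94],[0,0,0,0,0,0,94],[0,0,-20,0,0,0,94],[0,0,-40,0,0,0,94],[0,0,-50,0,0,0,94],[0,0,-50,0,0,0,94],[0,0,0,0,0,0,94],[0,0,0,0,0,0,94]],
  ],
)

```text
time: 51.48
tool_pos: [0.5657, 0.3343, 0.4523]
ee_rot: [3.141, -0.0, 1.57]
wrist_force: [-0.3, 0.4, -0.6]
width: 0.0939
finger_force: 0.0
```

```bash
python3 - <<'E'
from h import *
a=[]
for n in ['scene','side']:
    p=shot(n,'t.png'); c=np.array(proj(p,(.565,.334,.07))).astype(int); im=cv2.imread('pics/t.png')[c[1]-50:c[1]+50,c[0]-50:c[0]+50]; a.append(cv2.resize(im,(390,390)))
    t=models.tip_of(p,'switch_tip'); b=models.tip_of(p,'switch_base'); 
    m=hsvmask(p,(0,170,60),(6,255,255))|hsvmask(p,(174,170,60),(180,255,255))
    N,l,s,cc=cv2.connectedComponentsWithStats(m)
    print(n,[x['xy'] for x in t],[x['xy'] for x in b],[(cc[i].round(1).tolist(),s[i,4]) for i in range(1,N) if s[i,4]>20 and i])
    if n=='scene': r=[(ray(p,x['xy'])) for x in t[:1]]; rb=[ray(p,b[0]['xy'])]
    else: r+=[ray(p,t[0]['xy'])]; rb+=[ray(p,b[0]['xy'])]
print('ball',tri(r),'base',tri(rb))
cv2.imwrite('pics/c8.png',np.hstack(a))
# base corners in w3.png
E
```

```text
scene [[224.7, 146.7]] [[220.2, 168.2]] [([44.3, 118.7], np.int32(365)), ([224.6, 150.3], np.int32(49))]
side [[228.9, 236.2]] [[226.7, 272.5]] [([125.0, 53.2], np.int32(137)), ([224.8, 235.8], np.int32(84))]
ball [ 0.45932482 -0.17631269  0.13397422] base [ 0.44894064 -0.19958212  0.04964426]
```

View pics/c8.png

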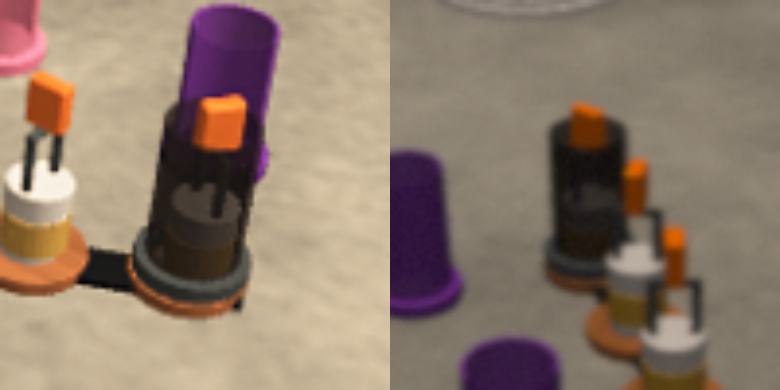

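The shade is seated on dock A. Now the switch: I'll look from above.

>>> step_arm(
  commands=[
    [[-40,-9,0,0,0,0,0],[-40,-9,0,0,0,0,0],[-40,-9,0,0,0,0,0],[-40,-9,0,0,0,0,0],[-40,-9,0,0,0,0,0],[-40,-9,0,0,0,0,0],[-40,-9,0,0,0,0,0],[-40,-9,0,0,0,0,0],[-40,-9,0,0,0,0,0],[-40,-9,0,0,0,0,0],[-40,-9,0,0,0,0,0],[-40,-9,0,0,0,0,0],[-40,-9,0,0,0,0,0],[0,0,0,0,0,0,0],[0,0,0,0,0,0,0]],
  ],
)

```text
time: 53.65
tool_pos: [0.4484, -0.1852, 0.4513]
ee_rot: [-3.141, -0.001, 1.57]
wrist_force: [0.1, 0.0, 0.2]
width: 0.0004
finger_force: 0.0
```

```bash
python3 - <<'E'
from h import *
o=robot.get_obs(); print(o['tool_pos'],o['ee_rot'])
p=shot('wrist','w10.png')
for b in blobs(p,hsvmask(p,(0,170,60),(6,255,255))|hsvmask(p,(174,170,60),(180,255,255)),.125): print(b)
a=models.masks_of(p,'switch_base')[0]; m=np.asarray(a['mask']); print(a['xy'],a['confidence'],m.sum())
print([onz(p,x['xy'],.05) for x in models.tip_of(p,'switch_base')])
g=(m&(cv2.cvtColor(p['color'],cv2.COLOR_RGB2HSV)[...,1]<70)).astype(np.uint8)*255
for b in blobs(p,g,.075,100): print(b)
E
```

```text
[ 0.44842583 -0.18522901  0.45131547] [-3.14119317e+00 -1.05942380e-03  1.56964665e+00]
([264.4, 169.1], 465, 0.4563, -0.1714, 25, 23, 89.9)
[257.1, 175.2] 0.73 2469
[array([ 0.44616179, -0.19728092,  0.05      ])]
([253.9, 182.5], 1918, 0.4483, -0.197, 73, 50, 71.1)
```

View pics/w10.png

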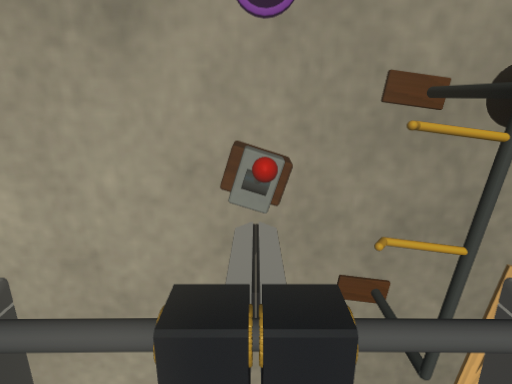

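The switch block is at (255,180) with its long axis at 71° in the world. The ball, at (264,169), leans to the upper end, which is world +y. I'll line up behind it with closed fingers.

```bash
python3 - <<'E'
from h import *
plan(.468,-.136,.309,1.248)
E
```

```text
shift mm [ 48.4  19.4 142.7] wz (mod pi) 0.323 or 0.323 j6 -0.51
```

>>> step_arm(
  commands=[
    [[24,10,0,0,0,0,0],[24,10,0,0,0,0,0],[0,0,0,0,0,0.161,0],[0,0,0,0,0,0.161,0],[0,0,40,0,0,0,0],[0,0,40,0,0,0,0],[0,0,40,0,0,0,0],[0,0,23,0,0,0,0],[0,0,0,0,0,0,0],[-8,0,0,0,0,0,0],[-8,0,0,0,0,0,0],[-8,0,0,0,0,0,0],[-8,0,0,0,0,0,0],[-8,0,0,0,0,0,0],[-8,0,0,0,0,0,0],[-8,0,0,0,0,0,0],[-5,0,0,0,0,0,0],[0,0,0,0,0,0,0]],
  ],
)

```text
time: 56.05
tool_pos: [0.4488, -0.1958, 0.3083]
ee_rot: [-3.141, 0.0, 1.247]
wrist_force: [-0.4, 0.7, -0.3]
width: 0.0004
finger_force: 0.0
```

>>> step_arm(
  commands=[
    [[-4,0,0,0,0,0,0],[-4,0,0,0,0,0,0],[0,0,0,0,0,0,0]],
  ],
)

```text
time: 56.42
tool_pos: [0.4465, -0.2031, 0.3086]
ee_rot: [-3.141, 0.0, 1.248]
wrist_force: [0.5, 0.2, -0.0]
width: 0.0007
finger_force: 0.3
```

>>> step_arm(
  commands=[
    [[-3,0,0,0,0,0,0],[0,0,0,0,0,0,0]],
  ],
)

```text
time: 56.68
tool_pos: [0.4457, -0.2054, 0.3087]
ee_rot: [3.141, -0.002, 1.248]
wrist_force: [1.5, 3.5, 0.9]
width: 0.0005
finger_force: 1.7
```

```bash
python3 - <<'E'
from h import *
r=[]
for n in ['scene','side']:
    p=shot(n)
    m=hsvmask(p,(0,150,60),(6,255,255))|hsvmask(p,(174,150,60),(180,255,255))
    N,l,s,cc=cv2.connectedComponentsWithStats(m)
    print(n,proj(p,(.4389,-.2245,.125)),[(cc[i].round(1).tolist(),s[i,4]) for i in range(1,N) if s[i,4]>8 and i])
E
```

```text
scene [211.86227572 145.56254899] [([177.1, 15.5], np.int32(17)), ([204.4, 16.2], np.int32(35)), ([219.3, 14.8], np.int32(18)), ([337.5, 18.5], np.int32(11)), ([389.2, 24.7], np.int32(19)), ([338.8, 27.1], np.int32(16)), ([398.4, 25.9], np.int32(15)), ([175.6, 30.5], np.int32(34)), ([336.7, 32.3], np.int32(10)), ([390.1, 36.0], np.int32(112)), ([272.4, 43.3], np.int32(16)), ([384.9, 52.5], np.int32(61)), ([44.3, 118.7], np.int32(369)), ([209.7, 145.0], np.int32(24))]
side [219.9737102  254.14709823] [([220.6, 255.1], np.int32(115))]
```

The ball sits where the "on" position projects and the force is rising, so it is at its stop. I'll back off.

>>> step_arm(
  commands=[
    [[10,0,0,0,0,0,0],[30,0,0,0,0,0,0],[10,0,-40,0,0,0,0],[0,0,-60,0,0,0,0],[0,0,-40,0,0,0,0],[0,0,0,0,0,0,0],[0,0,0,0,0,0,0]],
  ],
)

```text
time: 57.65
tool_pos: [0.4614, -0.1583, 0.4477]
ee_rot: [-3.14, 0.001, 1.248]
wrist_force: [0.4, -0.2, -0.2]
width: 0.0004
finger_force: 0.0
```

```bash
python3 - <<'E'
from h import *
for n in ['scene','side']:
    p=shot(n,n+'9.png')
    m=hsvmask(p,(0,150,60),(6,255,255))|hsvmask(p,(174,150,60),(180,255,255))
    N,l,s,cc=cv2.connectedComponentsWithStats(m)
    print(n,[proj(p,(.448-.317*k,-.197-.948*k,.072+np.sqrt(.0036-k*k))).round(1) for k in (.0206,.029)],[(cc[i].round(1).tolist(),s[i,4]) for i in range(1,N) if s[i,4]>15 and 100<cc[i][1]<300])
    print([(np.round(a['xy']).tolist(),round(a['confidence'],2),onz(p,a['xy'],.02).round(3).tolist()) for a in models.tip_of(p,'lamp1')])
E
```

```text
scene [array([213.7, 145.4]), array([211.9, 145.7])] [([44.3, 118.6], np.int32(368)), ([211.5, 145.0], np.int32(48))]
[([341.0, 233.0], 0.74, [0.584, 0.235, 0.02])]
side [array([220.6, 250. ]), array([219.9, 254.3])] [([220.6, 255.4], np.int32(110))]
[([255.0, 190.0], 0.6, [0.591, 0.122, 0.02])]
```

The ball matches the full-on position in both views, and the lamps and shade are in place. Handing in.

```bash
python3 -c "
from bench import robot
print(robot.close_job())"
```

```text
the job is handed in; nothing more can be done
None
```

The job is handed in: all three lamps are locked on their docks, the only smoked-glass shade is seated over the lamp on dock A, and the switch is thrown fully on; the hand-in call gave no verdict.

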